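Charge the salve warmer with beeswax

ROBOT

A 6-joint arm with a two-finger parallel gripper is mounted at the origin on a cart in front of the work surface, level with it; the furniture and walls round the work are solid. World frame = base frame: x ahead of the robot, y to its left, z up, the work surface at z = 0. Lengths are in m, angles in rad, forces in N, time in s.
With the tool pointing down it reaches from about 0.3 to 0.775 m from the base axis. Payload 14.6 kg.
Tool frame: the origin (TCP) lies on the centre line of the jaws, within the pads' length; the fingertips stand 19 mm ahead of it and the grasp point (between the pads) is the TCP (ctrl.tip_reach is the distance from the TCP to the fingertips, in m); x points along the fingers, y is the direction in which the jaws open and shut, and the axes are right-handed (so a half turn about x gives the same grasp; the last joint's range is limited). The gripper opens to 94 mm and grips with 3 to 60 N. Pads are 16 mm wide; open, the fingers measure 119 mm over their backs; the gripper's body (75 mm by 177 mm) begins 78 mm behind the grasp point.
Start: joints at [1.155, 0.3, 1.521, -0, 1.321, -0.067], TCP at [0.188, 0.517, 0.224] pointing down, gripper open.
Joint ranges: [-3.03, 3.03], [-0.79, 2.21], [0.23, 2.52], [-1.04, 4.18], [0, 3.07], [-2.55, 2.55]. Speed limits (rad/s): [2.22, 2.22, 2.57, 3.14, 3.14, 3.14].

INTERFACE

Orientations are given as [roll, pitch, yaw] about the fixed x, y, z axes, in that order (R = Rz(yaw) Ry(pitch) Rx(roll)).
In Python, from station import ctrl, optics, models gives the robot as it stands. The module is installed in compiled form; this text tells all that it offers.
- The arm moves only by the tool arm_command, never from a script. Its argument "deltas" is a list of rows, each an object with "translation": the shift along the tool's x, y, z in units of 25 mm (1.0 is 25 mm), a list of three; "turn": the turn, a rotation vector about the tool's x, y, z in units of 5 degrees (1.0 is 5 degrees), a list of three. In form: [{"translation": [x, y, z], "turn": [rx, ry, rz]}, ...]. A call has 1 to 12 rows; each row is the pose to reach, as a shift and turn from the pose commanded when the call began, along the tool's axes at that moment; what a row does not reach only later rows make up. A row lasts 1/12 s, in which the tool goes at most 41.7 mm and 7.16 degrees, less where a joint would pass 70% of its speed; a pose out of reach is approached as far as the arm can. A call with a gripper value outside its range is refused whole. "gripper" is the finger opening in mm, from 0 to 94, set as the call begins (left out, the last holds). The fingers move at their own pace and stop on an object; "force" is the grip in N (left out, the last holds). Time passes only in rows, so rows that repeat a pose let the fingers close. It gives the time, the measured TCP pose, the force and the opening at its end, in the units of the state.
- ctrl.get_obs(): the state, without advancing time (a new reading comes with each control period).
- optics.camera(name): name is "side" or "top"; returns the picture (384x512x3 uint8, red, green, blue); there is no depth.
- optics.get_calibration(name): a dict with "K" (3x3 intrinsics, pixels), "k1" (the pictures are not rectified: a ray, as slopes to the right and down, at radius r is drawn at 1 + k1 r^2 times it, then the intrinsics apply), "origin" and "orientation" of the camera in the world. Camera axes: x right, y down, z forward; pixel columns grow to the right and rows downward; lengths in m; the calibration is good to about 2 mm. A picture is of the moment at which its call begins. get_calibration takes no time and is no camera call.
- ctrl.hand_in(): hands the job in, once; it reports no verdict.
Trained networks look in the newest picture that a camera, given by its name, has taken for a name from the list of things; names that differ only in an ending like _2 or _b are one class to them, and where a whole thing is asked for, a point or a joint stands for the part that bears it (a point fixed in the world has none). Each returns a list of dicts, best first, with "score" (0 to 1); they miss things now and then, are a little off and sometimes report something else, mostly with a low value. They report only what shows in the picture. A call takes as long as a camera call.
- models.look_for(target, camera): "box" ([left, top, right, bottom] in pixels, round what is visible of it).
- models.cut_out(target, camera): "pixels" (384x512 bool, what is visible of it) and "box" ([left, top, right, bottom] in pixels, round what is visible of it).
- models.mark_of(target, camera): "at" ([column, row] in pixels: a listed point, or the origin of a listed thing).
The state is a dict: "time_s": time; "qpos": joint angles; "joint_vel": joint speeds; "tau": joint torques, N m; "ee_pos": TCP position; "eef_rot": TCP orientation; "force": force on the tool from outside, world axes, zero at the start; "moment": the same for the moment, N m; "grip_width": finger opening in m.
Only numpy, scipy, OpenCV 4.12 (cv2) and the standard library are available. Lean on these libraries where they do the work, as an engineer would, in place of code of your own. Each camera call takes 0.05 s, during which the arm holds its last target.

TASK

Get the salve warmer ready: first nest the white melting pot in the steel bath bowl so that it sits flat on its floor. Then bring all the beeswax into the pot: scoop the pieces out of the trough with the scoop and tip them in, and tip in the pieces that lie on the weighing tray, never touching the wax with the fingers. At the end the scoop stands in the trough again and the empty tray on its cork mat, both upright; leave the bottles and the beaker alone.

Things in the scene. Friction and masses are not known exactly. Their poses are not given: they have to be found in the camera images.
- pot: white melting pot, loose: an open round bowl 60 mm high, 84 mm across at the foot and 150 mm across at the rim, wall 3.5 mm, inner floor 4 mm up, about 0.25 kg, with two upright flat ears on opposite sides of the rim; origin at the centre of its underside, z up, the ears stand at +y and -y of it
- pot_ear_l (a point): the grip point of the pot's ear on its +y side: 84 mm above the pot's underside, 72.5 mm from its axis; the ear is 9 mm thick (along the pot's y), 32 mm wide (along its x), and reaches from the rim at 60 mm up to 98 mm
- pot_ear_r (a point): the same for the ear on the pot's -y side
- bath: steel bath bowl fixed on a round white warmer, 88 mm high in all, 180 mm across at the rim, the same shape as the pot but larger; it does not move; origin at the centre of the warmer's underside on the table, z up
- bath_in (a point): centre of the bath bowl's inner floor, 23 mm above the table; the inner floor is about 94 mm across and the bowl's inside widens upwards to 170 mm at the rim, so the pot seats in it with 4 to 6 mm play all round, its underside on this floor
- trough: fixed open wooden trough for wax, inside 200 mm long (its x) and 80 mm wide (its y), inner floor 6 mm and walls' top 40 mm above the table; origin at the centre of its underside; the end wall at -x (nearest the robot) has its inner foot at x = -100 mm and leans outward by 30 degrees, the end wall at x = +100 mm is upright
- scoop: aluminium scoop, loose, 0.15 kg, standing in the +x end of the trough with its open lip facing the trough's -x end: flat floor 85 mm long (its x) and 70 mm wide (its y), 2.5 mm thick, sides 26 mm high and 2.5 mm thick that begin 20 mm behind the lip, back wall at +x, front lip at x = -42.5 mm open; an upright flat wooden grip at its back. Origin at the centre of its underside, z up
- scoop_grip (a point): grip point of the scoop's wooden grip: at x = +36 mm, 92 mm above the scoop's underside; the grip is 10 mm thick (along the scoop's x) and 30 mm wide (along its y), and stands from 20 to 112 mm
- scoop_lip (a point): middle of the scoop's front lip, on its underside, at x = -42.5 mm
- tray: white weighing tray, loose, 0.18 kg, standing on the cork mat with wax pieces on it: flat floor 95 mm long (its x) and 90 mm wide (its y), 3 mm thick, sides 20 mm high, back wall at +x, open front edge at x = -47.5 mm; an upright flat wooden grip at its back. Origin at the centre of its underside, z up
- tray_grip (a point): grip point of the tray's wooden grip: at x = +41 mm, 92 mm above the tray's underside; the grip is 10 mm thick (along the tray's x) and 30 mm wide (along its y), and stands from 20 to 112 mm
- tray_lip (a point): middle of the tray's open front edge, on its underside
- mat: square cork mat fixed on the table, 115 x 115 x 4 mm, the place of the weighing tray; origin at the centre of its underside
- wax1: a faceted, rounded piece of yellow beeswax, 28 mm across and 24 mm thick, 12 g, slippery (it slides on a slope of about 13 to 20 degrees); origin at its centre; it starts in the trough (may be absent)
- wax2: a faceted, rounded piece of yellow beeswax, 28 mm across and 24 mm thick, 12 g, slippery (it slides on a slope of about 13 to 20 degrees); origin at its centre; it starts in the trough (may be absent)
- wax3: a faceted, rounded piece of yellow beeswax, 28 mm across and 24 mm thick, 12 g, slippery (it slides on a slope of about 13 to 20 degrees); origin at its centre; it starts in the trough (may be absent)
- wax4: a faceted, rounded piece of yellow beeswax, 28 mm across and 24 mm thick, 12 g, slippery (it slides on a slope of about 13 to 20 degrees); origin at its centre; it starts in the trough (may be absent)
- wax5: a faceted, rounded piece of yellow beeswax, 28 mm across and 24 mm thick, 12 g, slippery (it slides on a slope of about 13 to 20 degrees); origin at its centre; it starts in the trough (may be absent)
- lump1: a faceted, rounded piece of yellow beeswax, 28 mm across and 24 mm thick, 12 g, slippery (it slides on a slope of about 13 to 20 degrees); origin at its centre; it starts on the weighing tray (may be absent)
- lump2: a faceted, rounded piece of yellow beeswax, 28 mm across and 24 mm thick, 12 g, slippery (it slides on a slope of about 13 to 20 degrees); origin at its centre; it starts on the weighing tray (may be absent)
- lump3: a faceted, rounded piece of yellow beeswax, 28 mm across and 24 mm thick, 12 g, slippery (it slides on a slope of about 13 to 20 degrees); origin at its centre; it starts on the weighing tray (may be absent)
- dropper: bystander: brown dropper bottle, 39 mm across, 128 mm high, loose; origin at its underside
- oil_bottle: bystander: small brown bottle with a white cap, 29 mm across, 71 mm high, loose; origin at its underside
- beaker: bystander: small clear beaker, 64 mm across, 66 mm high, loose; origin at its underside

How it is judged:
On the way, in this order (a step that is already met when the one before it is completed fails the run):
1. the melting pot is nested in the bath bowl, flat on its floor (horizontal distance between pot and bath_in below 0.01 m and z of pot in the frame of bath_in below 0.005 m and angle between pot's own z axis and vertical below 0.1 rad), for 0.3 s.
2. wax from the trough is lifted in the scoop (height (world z) of scoop above 0.06 m and ((x of wax1 in the frame of scoop between -0.045 and 0.045 m and y of wax1 in the frame of scoop between -0.036 and 0.036 m and z of wax1 in the frame of scoop between 0.004 and 0.06 m) or (x of wax2 in the frame of scoop between -0.045 and 0.045 m and y of wax2 in the frame of scoop between -0.036 and 0.036 m and z of wax2 in the frame of scoop between 0.004 and 0.06 m) or (x of wax3 in the frame of scoop between -0.045 and 0.045 m and y of wax3 in the frame of scoop between -0.036 and 0.036 m and z of wax3 in the frame of scoop between 0.004 and 0.06 m) or (x of wax4 in the frame of scoop between -0.045 and 0.045 m and y of wax4 in the frame of scoop between -0.036 and 0.036 m and z of wax4 in the frame of scoop between 0.004 and 0.06 m) or (x of wax5 in the frame of scoop between -0.045 and 0.045 m and y of wax5 in the frame of scoop between -0.036 and 0.036 m and z of wax5 in the frame of scoop between 0.004 and 0.06 m))), for 0.2 s.
3. all the wax of the trough and of the tray lies in the pot (horizontal distance between each of wax1, wax2, wax3, wax4, wax5, lump1, lump2, lump3 and pot below 0.068 m and z of wax1 in the frame of pot between 0.006 and 0.066 m and z of wax2 in the frame of pot between 0.006 and 0.066 m and z of wax3 in the frame of pot between 0.006 and 0.066 m and z of wax4 in the frame of pot between 0.006 and 0.066 m and z of wax5 in the frame of pot between 0.006 and 0.066 m and z of lump1 in the frame of pot between 0.006 and 0.066 m and z of lump2 in the frame of pot between 0.006 and 0.066 m and z of lump3 in the frame of pot between 0.006 and 0.066 m), for 0.2 s.
At the end, for the whole second after the job is handed in: The pot sits in the bath bowl (within 10 mm of centre, 5 mm of its floor, 0.1 rad of level) and holds every piece of wax; the scoop stands upright on the trough's floor, the tray upright on the mat, within 35 mm of its centre; all at rest (all of step 1 and all of step 3 and x of scoop in the frame of trough between -0.075 and 0.075 m and y of scoop in the frame of trough between -0.012 and 0.012 m and z of scoop in the frame of trough below 0.014 m and angle between scoop's own z axis and vertical below 0.12 rad and horizontal distance between tray and mat below 0.035 m and height (world z) of tray below 0.01 m and angle between tray's own z axis and vertical below 0.08 rad and linear speed of each of pot, scoop, tray below 0.02 m/s); the robot touches nothing.
It fails at once if the fingers touch a piece of wax (contact force between the fingers and wax1 above 1 N or contact force between the fingers and wax2 above 1 N or contact force between the fingers and wax3 above 1 N or contact force between the fingers and wax4 above 1 N or contact force between the fingers and wax5 above 1 N or contact force between the fingers and lump1 above 1 N or contact force between the fingers and lump2 above 1 N or contact force between the fingers and lump3 above 1 N).
It fails at once if a bystander is pushed or knocked over (distance of any of dropper, oil_bottle, beaker from where it was at the start of the episode above 0.03 m).
Of wax1, wax2, wax3, wax4, wax5 only 2 to 5 are there at a start; the rules pass over those that are not, and their reading is None.
Of lump1, lump2, lump3 only 1 to 3 are there at a start; the rules pass over those that are not, and their reading is None.
At some moment in a run one of pot, scoop may be knocked a few centimetres aside while the robot is not near it.
It also fails if it takes over 210 s, if anything falls off the work surface, if the arm or the gripper's body presses on something with over 40 N, if the wrist force passes 120 N, or if a joint passes its speed limit or range.

## Working session

There is one attempt and no reset: what is moved stays moved. The work goes in short steps, Python scripts to look and compute and a tool call to move; the robot and the scene stay as the last step left them, time stands still between calls to the robot, and variables do not carry over. Pictures are saved under pics/ and viewed, and the job is handed in when it is done.

Besides the shell and the picture viewer there is one more tool, called after "Call:" by a JSON object that holds its "fn" and its "kwargs", one argument or row to a line. arm_command: Moves the arm, as the interface text tells. Its arguments: {"type":"object","properties":{"deltas":{"type":"array"},"gripper":{"type":"number"},"force":{"type":"number"}},"required":["deltas"]}

```bash
mkdir -p pics
cat > a.py <<'E'
from station import ctrl, optics, models
import cv2
for n in ("side","top"):
    im=optics.camera(n); cv2.imwrite(f"pics/{n}0.png",im[:,:,::-1])
    c=optics.get_calibration(n); print(n,c)
print(ctrl.get_obs(), ctrl.tip_reach)
for n in ("pot","bath","trough","scoop","tray","mat","dropper","oil_bottle","beaker","wax1","lump1","pot_ear_l","pot_ear_r","scoop_grip","tray_grip","scoop_lip","tray_lip","bath_in"):
    for cam in ("top","side"):
        try: print(n,cam,[(d["at"],round(d["score"],2)) for d in models.mark_of(n,cam)][:8])
        except Exception as e: print(n,cam,e)
E
python3 a.py
```

```text
side {'K': array([[360.34930148,   0.        , 261.06967523],
       [  0.        , 360.34930148, 191.06197003],
       [  0.        ,   0.        ,   1.        ]]), 'k1': 0.015932310562113732, 'origin': array([ 0.21385927, -0.53754021,  0.44325579]), 'orientation': array([-1.98951338, -0.00507597, -0.39791935])}
top {'K': array([[397.37061288,   0.        , 253.58340407],
       [  0.        , 397.37061288, 196.02014211],
       [  0.        ,   0.        ,   1.        ]]), 'k1': -0.09081422558600113, 'origin': array([0.42771666, 0.21127197, 1.22432958]), 'orientation': array([-3.02684425, -0.00948177, -1.55880586])}
{'time_s': 0.1, 'qpos': array([ 1.15541393e+00,  3.00364629e-01,  1.52153030e+00,  3.53136614e-05,
        1.32067551e+00, -6.66105548e-02]), 'joint_vel': array([-0.00024793, -0.00165872, -0.00150037,  0.00107499, -0.00030319,
       -0.00128617]), 'tau': array([ 1.52056520e-03, -5.32648587e+01, -3.53283370e+01,  7.10228272e-02,
        2.34583416e-02, -8.60671867e-05]), 'ee_pos': array([0.18787253, 0.51668962, 0.2239662 ]), 'eef_rot': array([-1.67237603,  1.56981794, -
[... 1419 characters left out ...]
_r top [([168.2, 244.6], 0.65), ([213.4, 251.7], 0.6), ([270.8, 141.6], 0.52)]
pot_ear_r side [([193.1, 160.0], 0.87), ([196.1, 180.9], 0.73), ([241.3, 231.2], 0.63)]
scoop_grip top [([268.3, 173.4], 0.79), ([274.3, 223.4], 0.3)]
scoop_grip side [([300.1, 190.4], 0.75), ([198.7, 183.0], 0.54)]
tray_grip top [([318.9, 221.0], 0.75), ([262.3, 224.1], 0.57)]
tray_grip side [([284.8, 222.7], 0.73)]
scoop_lip top [([268.8, 203.2], 0.85)]
scoop_lip side [([274.2, 227.2], 0.76), ([194.3, 203.8], 0.54)]
tray_lip top [([312.0, 248.2], 0.66)]
tray_lip side [([241.4, 269.9], 0.93), ([271.3, 226.8], 0.73)]
bath_in top [([214.4, 187.2], 0.76)]
bath_in side [([265.8, 193.2], 0.71), ([270.4, 258.6], 0.31)]
```

```bash
cat > h.py <<'E'
import numpy as np, cv2
from scipy.spatial.transform import Rotation as R
from station import ctrl, optics, models
CAL={n:optics.get_calibration(n) for n in ("side","top")}
def rot(o): return R.from_euler('xyz',o).as_matrix()
def proj(n,P):
    c=CAL[n]; p=(np.atleast_2d(P)-c["origin"])@rot(c["orientation"])
    s=p[:,:2]/p[:,2:]; r2=(s**2).sum(1,keepdims=True); s=s*(1+c["k1"]*r2)
    K=c["K"]; return s*[K[0,0],K[1,1]]+[K[0,2],K[1,2]]
def ray(n,uv):
    c=CAL[n];K=c["K"]; d=(np.array(uv,float)-[K[0,2],K[1,2]])/[K[0,0],K[1,1]]
    s=d.copy()
    for _ in range(20): s=d/(1+c["k1"]*(s@s))
    return c["origin"], rot(c["orientation"])@np.array([s[0],s[1],1])
def atz(n,uv,z):
    o,v=ray(n,uv); return o+v*(z-o[2])/v[2]
def tri(a,b):
    # a top pixel, b side pixel
    o1,v1=ray("top",a);o2,v2=ray("side",b)
    v1/=np.linalg.norm(v1);v2/=np.linalg.norm(v2)
    t=np.linalg.lstsq(np.c_[v1,-v2],o2-o1,rcond=None)[0]
    p,q=o1+v1*t[0],o2+v2*t[1]; return (p+q)/2,np.linalg.norm(p-q)
def crop(n,box,f,name,im=None):
    if im is None: im=optics.camera(n)
    l,t,r,b=box; cv2.imwrite(f"pics/{name}.png",cv2.resize(im[t:b,l:r,::-1],None,fx=f,fy=f,interpolation=cv2.INTER_CUBIC)); return im
E
python3 - <<'E'
from h import *
np.set_printoptions(precision=4,suppress=True)
t=cv2.imread("pics/top0.png")[110:290,130:360]; cv2.imwrite("pics/top0c.png",cv2.resize(t,None,fx=3.3,fy=3.3,interpolation=2))
t=cv2.imread("pics/side0.png")[130:310,130:360]; cv2.imwrite("pics/side0c.png",cv2.resize(t,None,fx=3.3,fy=3.3,interpolation=2))
T=[("pot",[196.3,249.9],[193.4,202.3],0),("bath",[217,191.3],[265.7,201.4],0),("bath_in",[214.4,187.2],[265.8,193.2],.023),("trough",[266.8,207.7],[269.5,230.4],0),("scoop",[266.4,191.7],[287.6,221.7],.006),("grip",[268.3,173.4],[300.1,190.4],.098),("lip",[268.8,203.2],[274.2,227.2],.006),("mat",[319.3,235.2],[261.1,275.9],0),("tray",[315.3,233.5],[263.4,269.1],.004),("traygrip",[318.9,221],[284.8,222.7],.096),("traylip",[312,248.2],[241.4,269.9],.004),("beaker",[228.7,258.2],[189.8,221.7],0),("oil",[260.9,270.3],[192.5,243.7],0)]
for n,a,b,z in T: print(n,atz("top",a,z)[:2],atz("side",b,z)[:2],*tri(a,b))
print("ears",atz("top",[168.2,244.6],.084),atz("top",[213.4,251.7],.084),atz("side",[193.1,160],.084),atz("side",[196.1,180.9],.084))
print("dropper",atz("top",[271.6,142.2],0))
E
```

```text
pot [0.4007 0.3747] [0.395  0.3799] [0.3974 0.3752 0.0017] 0.006714929357388791
bath [0.5822 0.3151] [0.5861 0.3082] [ 0.5855  0.3143 -0.0029] 0.006090100742226496
bath_in [0.5918 0.3214] [0.5884 0.3134] [0.5923 0.3219 0.0188] 0.0002926523496270336
trough [0.5331 0.16  ] [0.5298 0.1554] [ 0.5327  0.1602 -0.0032] 0.0014225932320378906
scoop [0.5822 0.1619] [0.585  0.1681] [0.5818 0.1621 0.0098] 0.00010446007822170042
grip [0.6237 0.1606] [0.6032 0.1457] [0.6197 0.1628 0.0891] 0.01189844569297566
lip [0.5466 0.1542] [0.5424 0.1557] [0.5445 0.1551 0.0061] 0.0044581918159953245
mat [ 0.4501 -0.0026] [ 0.4421 -0.0006] [ 0.4462 -0.0012 -0.0003] 0.00820016085712958
tray [0.4551 0.0104] [0.4528 0.0131] [0.4536 0.0112 0.0052] 0.0030404320493205733
traygrip [0.4887 0.0151] [0.5017 0.0213] [0.4927 0.014  0.1011] 0.009394650347437382
traylip [0.4101 0.0207] [0.4109 0.0275] [0.4096 0.0216 0.0084] 0.0012842911330027788
beaker [0.3769 0.275 ] [0.3607 0.2719] [ 0.3693  0.2768 -0.004 ] 0.015217711105499205
oil [0.3415 0.1763] [0.3436 0.1673] [ 0.3431  0.1758 -0.0049] 0.004007484503108271
ears [0.4163 0.4444 0.084 ] [0.3982 0.3146 0.084 ] [0.4273 0.4969 0.084 ] [0.3966 0.33   0.084 ]
dropper [0.7408 0.1465 0.    ]
```

View pics/top0.png

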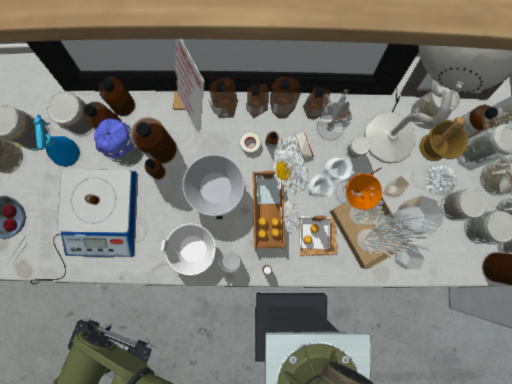

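View pics/side0.png

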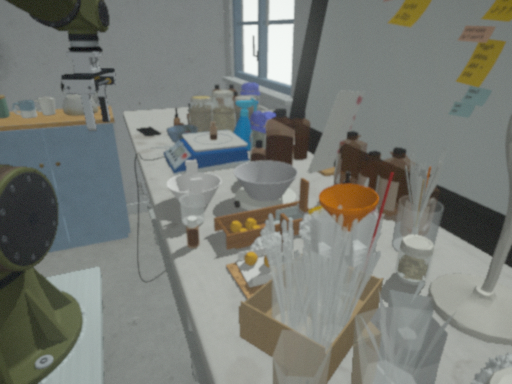

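View pics/top0c.png

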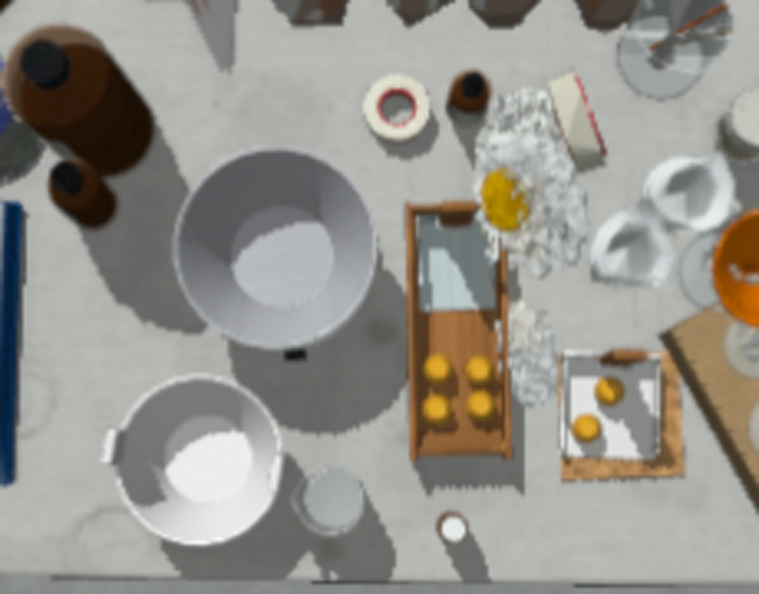

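View pics/side0c.png

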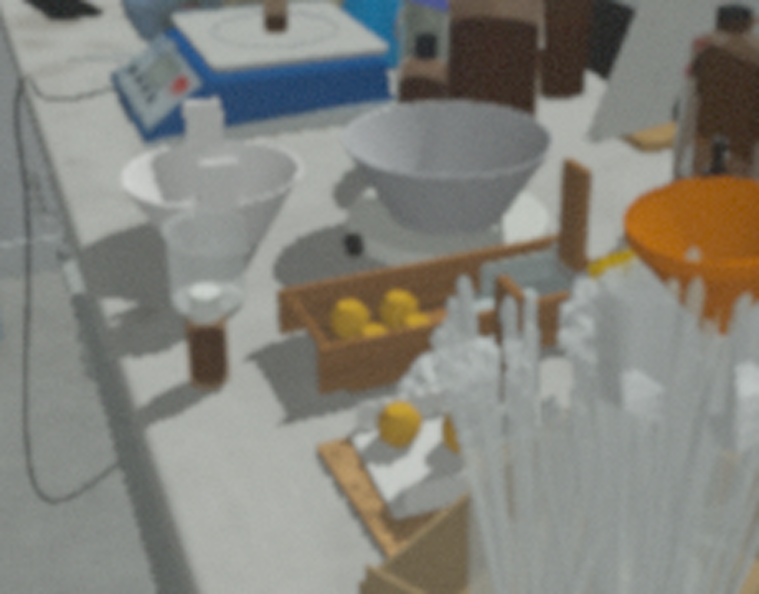

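```bash
cat > fit.py <<'E'
from h import *
from scipy.optimize import minimize
def circ(r,z,n=40):
    a=np.linspace(0,2*np.pi,n,endpoint=False); return np.c_[r*np.cos(a),r*np.sin(a),np.full(n,z)]
def box(x0,x1,y0,y1,z0,z1):
    return np.array([[x,y,z] for x in(x0,x1) for y in(y0,y1) for z in(z0,z1)],float)
M={}
M["pot"]=[np.r_[circ(.042,0),circ(.075,.06)],box(-.016,.016,.068,.077,.06,.098),box(-.016,.016,-.077,-.068,.06,.098)]
M["bath"]=[np.r_[circ(.052,.02),circ(.09,.088)]]
w=.0025
M["scoop"]=[box(-.0425,.0425,-.035,.035,0,w),box(-.0225,.0425,.0325,.035,0,.026),box(-.0225,.0425,-.035,-.0325,0,.026),box(.04,.0425,-.035,.035,0,.026),box(.031,.041,-.015,.015,.02,.112)]
M["tray"]=[box(-.0475,.0475,-.045,.045,0,.003),box(-.0475,.0475,.0425,.045,0,.02),box(-.0475,.0475,-.045,-.0425,0,.02),box(.045,.0475,-.045,.045,0,.02),box(.036,.046,-.015,.015,.02,.112)]
s=.034*np.tan(np.pi/6)
M["trough"]=[np.array([[x,y,z] for y in(-.045,.045) for x,z in((-.105,0),(.105,0),(.105,.04),(-.125,.04))])]
M["mat"]=[box(-.0575,.0575,-.0575,.0575,0,.004)]
def place(P,x,y,yaw,z):
    c,s=np.cos(yaw),np.sin(yaw); return P@np.array([[c,s,0],[-s,c,0],[0,0,1]])+[x,y,z]
S=4
def render(name,cam,x,y,yaw,z):
    m=np.zeros((384*S,512*S),np.uint8)
    for P in M[name]:
        u=proj(cam,place(P,x,y,yaw,z)); h=cv2.convexHull(((u+.5)*S-.5).astype(np.float32).round().astype(np.int32))
        cv2.fillConvexPoly(m,h,1)
    return cv2.resize(m.astype(np.float32),(512,384),interpolation=cv2.INTER_AREA)
def fit(name,x,y,yaw,z,cams=("top",),yawfree=True):
    ms=[]
    for c in cams:
        r=models.cut_out(name,c)
        if r: ms.append((c,r[0]["pixels"].astype(np.float32)))
    def f(p):
        t=0
        for c,m in ms:
            r=render(name,c,p[0]/100,p[1]/100,(p[2]/20 if yawfree else yaw),z); t+=1-np.minimum(r,m).sum()/np.maximum(r,m).sum()
        return t
    best=None
    for dy in ((-.25,0,.25) if yawfree else (0,)):
        p0=np.array([x*100,y*100,(yaw+dy)*20]); sim=np.array([p0,p0+[1,0,0],p0+[0,1,0],p0+[0,0,2]])
        q=minimize(f,p0,method="Nelder-Mead",options=dict(initial_simplex=sim,maxiter=150,xatol=.01,fatol=1e-4))
        if best is None or q.fun<best.fun: best=q
    return np.r_[best.x[:2]/100,best.x[2]/20],best.fun
E
python3 - <<'E'
from fit import *
np.set_printoptions(precision=4,suppress=True)
im=optics.camera("top");optics.camera("side")
res={}
for n,g,yf in (("pot",(.4,.377,0.1,0),1),("bath",(.588,.315,0,0),0),("scoop",(.582,.161,0,.006),1),("trough",(.532,.16,0,0),1),("tray",(.455,.011,0,.004),1),("mat",(.45,-.002,0,0),1)):
    q,e=fit(n,*g,yawfree=bool(yf)); print(n,q,e); res[n]=(*q,g[3])
    if n=="pot": print("side",fit(n,*g,cams=("side",)))
for cam in ("top","side"):
    v=optics.camera(cam)[:,:,::-1].copy(); v=cv2.resize(v,None,fx=3.3,fy=3.3,interpolation=2)
    for n,p in res.items():
        for P in M[n]:
            u=(proj(cam,place(P,*p))+.5)*3.3; cv2.polylines(v,[cv2.convexHull(u.round().astype(np.int32))],True,(0,0,255) if n not in("trough","mat") else (255,0,0),1)
    b=[360,420] if cam=="top" else [430,430]
    cv2.imwrite(f"pics/fit_{cam}.png",v[b[1]:b[1]+600,b[0]:b[0]+800])
E
```

```text
pot [ 0.4061  0.3852 -0.1104] 0.04193437099456787
side (array([ 0.4011,  0.3844, -0.1518]), np.float64(0.22439759969711304))
bath [ 0.5911  0.3192 -0.0459] 0.04565465450286865
scoop [0.5874 0.1588 0.0645] 0.06723624467849731
trough [0.5345 0.1585 0.0446] 0.44316816329956055
tray [ 0.455  0.011 -0.25 ] 1.0
mat [0.4417 0.0022 0.0598] 0.7406424283981323
```

View pics/fit_top.png

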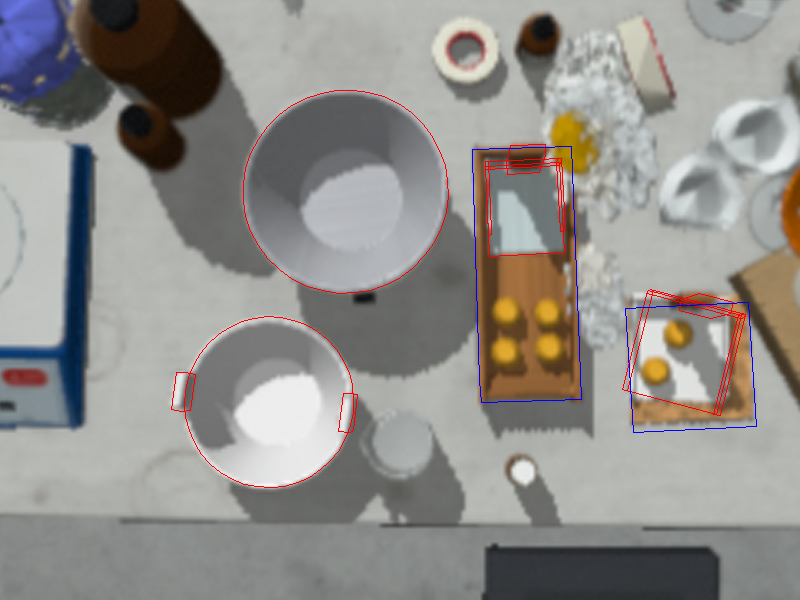

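View pics/fit_side.png

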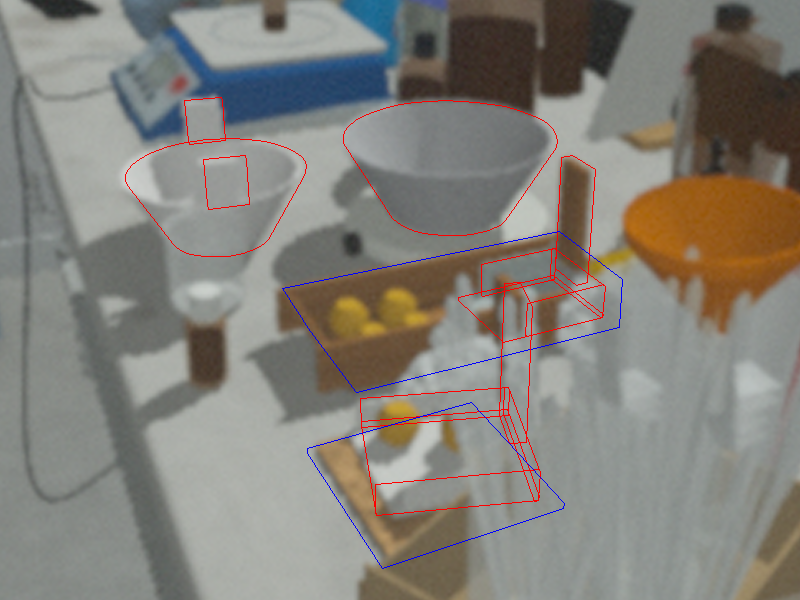

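```bash
cat > mv.py <<'E'
import sys
from h import *
np.set_printoptions(precision=3,suppress=True)
def cur():
    o=ctrl.get_obs(); return np.array(o["ee_pos"]),rot(o["eef_rot"]),o
def Rt(yaw,tilt=0.):
    # x_tool down, y_tool along heading (cos yaw, sin yaw), then tilt about object y: tilt>0 = -x end (lip) goes DOWN
    h=np.array([np.cos(yaw),np.sin(yaw),0]); x=np.array([0,0,-1.]); z=np.cross(x,h)
    A=np.c_[x,h,z]; ax=np.array([-np.sin(yaw),np.cos(yaw),0])
    return R.from_rotvec(-ax*tilt).as_matrix()@A
def go(P,Rg,p=None,r=None):
    if p is None: p,r,o=cur()
    t=r.T@(np.array(P)-p)/.025; w=R.from_matrix(r.T@Rg).as_rotvec()/np.radians(5)
    print("tr",t.round(3),"turn",w.round(3),"rows",round(max(np.linalg.norm(t)*.025/.0417,np.linalg.norm(w)*5/7.16),1)); return t,w
E
python3 - <<'E'
from mv import *
p,r,o=cur();print(p,r)
y=-.11
for s in (np.pi/2,-np.pi/2): 
    go((.412,.457,.20),Rt(y+s)); 
go((.412,.457,.088),Rt(y+np.pi/2))
E
```

```text
[0.188 0.517 0.224] [[ 0.     0.342  0.94 ]
 [-0.     0.94  -0.342]
 [-1.    -0.     0.   ]]
tr [0.978 0.812 9.24 ] turn [-2.737  0.     0.   ] rows 5.6
tr [0.978 0.812 9.24 ] turn [33.263  0.    -0.001] rows 23.2
tr [5.458 0.812 9.239] turn [-2.737  0.     0.   ] rows 6.5
```

Call:
{"fn": "arm_command", "kwargs": {
  "deltas": [
    {"translation":[1.0,0.81,9.24],"turn":[-2.74,0,0]},
    {"translation":[1.0,0.81,9.24],"turn":[-2.74,0,0]},
    {"translation":[1.0,0.81,9.24],"turn":[-2.74,0,0]},
    {"translation":[1.0,0.81,9.24],"turn":[-2.74,0,0]},
    {"translation":[1.0,0.81,9.24],"turn":[-2.74,0,0]},
    {"translation":[1.0,0.81,9.24],"turn":[-2.74,0,0]},
    {"translation":[1.0,0.81,9.24],"turn":[-2.74,0,0]},
    {"translation":[1.0,0.81,9.24],"turn":[-2.74,0,0]},
    {"translation":[1.0,0.81,9.24],"turn":[-2.74,0,0]}
  ],
  "gripper": 50,
  "force": 60
}}

```text
time_s: 3.2
ee_pos: [0.4115, 0.4571, 0.1994]
eef_rot: [-2.763, 1.57, -2.873]
force: [0.0, 0.5, 0.0]
grip_width: 0.0497
```

Run:
```python
from mv import *
crop("side",(130,60,330,260),3,"s1");crop("top",(130,110,330,290),3.3,"t1")
p,r,o=cur();print(p)
go((.412,.457,.088),Rt(-.11+np.pi/2))
```

```text
[0.411 0.458 0.2  ]
tr [ 4.472 -0.018  0.043] turn [ 0.018  0.002 -0.004] rows 2.7
```

View pics/s1.png

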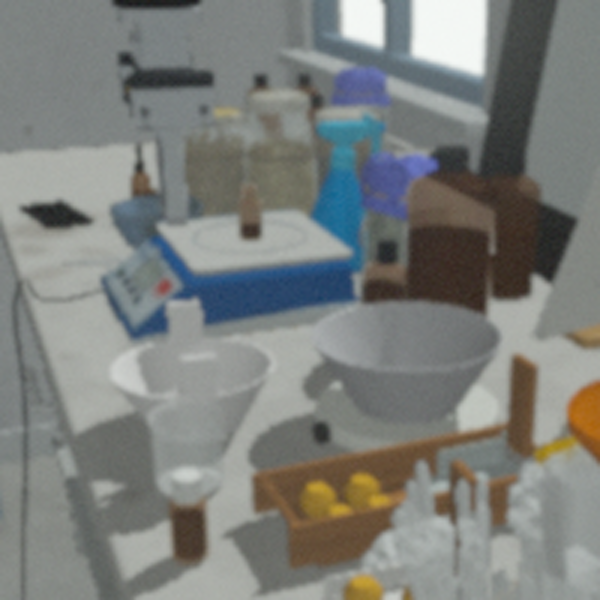

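View pics/t1.png

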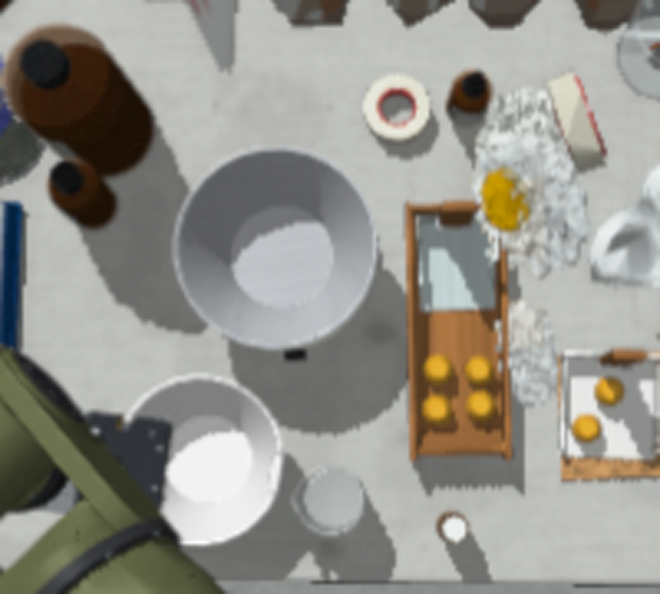

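Call:
{"fn": "arm_command", "kwargs": {
  "deltas": [
    {"translation":[2,0,0.05],"turn":[0,0,0]},
    {"translation":[3.5,0,0.05],"turn":[0,0,0]},
    {"translation":[4.45,0,0.05],"turn":[0,0,0]},
    {"translation":[4.45,0,0.05],"turn":[0,0,0]},
    {"translation":[4.45,0,0.05],"turn":[0,0,0]}
  ]
}}

```text
time_s: 3.72
ee_pos: [0.4123, 0.4572, 0.0884]
eef_rot: [-2.276, 1.569, -2.385]
force: [0.1, 0.6, 1.8]
grip_width: 0.0498
```

Run:
```python
from mv import *
crop("side",(130,60,330,260),3,"s2")
```

```text
(no output)
```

View pics/s2.png

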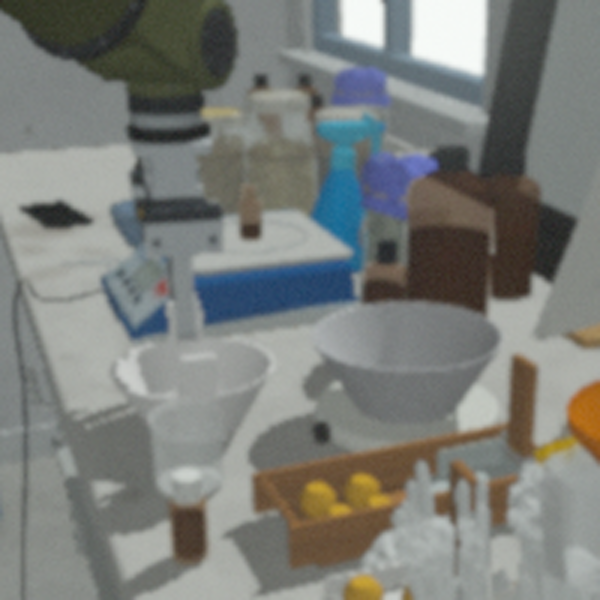

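Call:
{"fn": "arm_command", "kwargs": {
  "deltas": [
    {"translation":[0,0,0],"turn":[0,0,0]},
    {"translation":[0,0,0],"turn":[0,0,0]},
    {"translation":[0,0,0],"turn":[0,0,0]},
    {"translation":[0,0,0],"turn":[0,0,0]},
    {"translation":[0,0,0],"turn":[0,0,0]},
    {"translation":[0,0,0],"turn":[0,0,0]},
    {"translation":[0,0,0],"turn":[0,0,0]},
    {"translation":[0,0,0],"turn":[0,0,0]},
    {"translation":[0,0,0],"turn":[0,0,0]},
    {"translation":[0,0,0],"turn":[0,0,0]}
  ],
  "gripper": 0,
  "force": 60
}}

```text
time_s: 4.6
ee_pos: [0.4133, 0.4568, 0.0883]
eef_rot: [0.566, 1.571, 0.456]
force: [-0.2, -1.2, 2.4]
grip_width: 0.0089
```

Call:
{"fn": "arm_command", "kwargs": {
  "deltas": [
    {"translation":[-1,0,0],"turn":[0,0,0]},
    {"translation":[-2,0,0],"turn":[0,0,0]},
    {"translation":[-3,0,0],"turn":[0,0,0]},
    {"translation":[-4,0,0],"turn":[0,0,0]},
    {"translation":[-5,0,0],"turn":[0,0,0]},
    {"translation":[-5,0,0],"turn":[0,0,0]},
    {"translation":[-5,0,0],"turn":[0,0,0]}
  ]
}}

```text
time_s: 5.18
ee_pos: [0.4134, 0.457, 0.2135]
eef_rot: [0.922, 1.569, 0.813]
force: [-0.5, -0.0, -2.8]
grip_width: 0.009
```

Run:
```python
from mv import *
from fit import *
p,r,o=cur();print(p,r,o["grip_width"],o["force"],o["moment"])
im=crop("side",(130,60,330,260),3,"s3");crop("top",(130,110,330,290),3.3,"t3")
print(fit("pot",.404,.385,-.11,.125,("top",)),fit("pot",.404,.385,-.11,.125,("side",)))
go((.412+.185,.457-.066,p[2]),r)
```

```text
[0.413 0.457 0.214] [[ 0.001  0.109  0.994]
 [ 0.001  0.994 -0.109]
 [-1.     0.001  0.001]] 0.008970794952401471 [-0.453 -0.004 -2.836] [ 0.145 -0.004 -0.013]
(array([ 0.408,  0.382, -0.073]), np.float64(0.38263529539108276)) (array([ 0.404,  0.382, -0.107]), np.float64(0.11159133911132812))
tr [-0.097 -1.797  7.608] turn [-0.    -0.031  0.039] rows 4.7
```

View pics/s3.png

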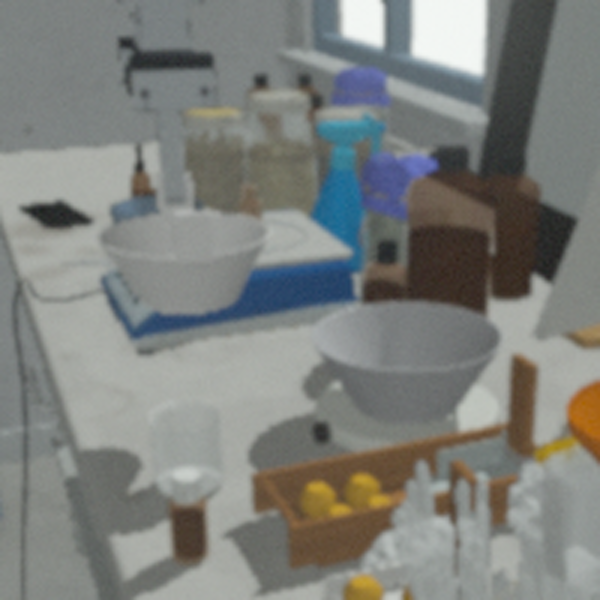

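View pics/t3.png

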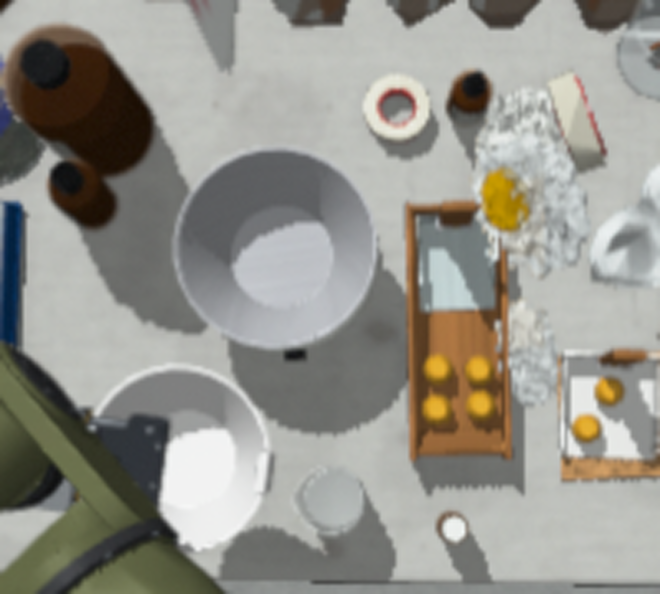

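Call:
{"fn": "arm_command", "kwargs": {
  "deltas": [
    {"translation":[-0.1,-0.5,1.5],"turn":[0,0,0]},
    {"translation":[-0.1,-0.8,3],"turn":[0,0,0]},
    {"translation":[-0.1,-1.2,4.5],"turn":[0,0,0]},
    {"translation":[-0.1,-1.5,6],"turn":[0,0,0]},
    {"translation":[-0.1,-1.8,7.4],"turn":[0,0,0]},
    {"translation":[-0.1,-1.8,7.4],"turn":[0,0,0]},
    {"translation":[-0.1,-1.8,7.4],"turn":[0,0,0]},
    {"translation":[-0.1,-1.8,7.4],"turn":[0,0,0]}
  ]
}}

```text
time_s: 6.05
ee_pos: [0.5917, 0.3919, 0.2143]
eef_rot: [-2.609, 1.569, -2.719]
force: [0.4, -0.0, -2.2]
grip_width: 0.0086
```

Run:
```python
from mv import *
from fit import *
p,r,o=cur();print(p,o["grip_width"])
im=crop("side",(130,60,330,260),3,"s4");crop("top",(130,110,330,290),3.3,"t4")
print(fit("pot",.59,.32,-.11,.126,("top",)),fit("pot",.59,.32,-.11,.126,("side",)),fit("bath",.59,.32,0,0,("side",),False))
```

```text
[0.592 0.392 0.214] 0.008604733968418309
(array([0.591, 0.312, 0.217]), np.float64(0.591465950012207)) (array([ 0.581,  0.313, -0.083]), np.float64(0.07335895299911499)) (array([0.59, 0.32, 0.  ]), np.float64(1.0))
```

View pics/s4.png

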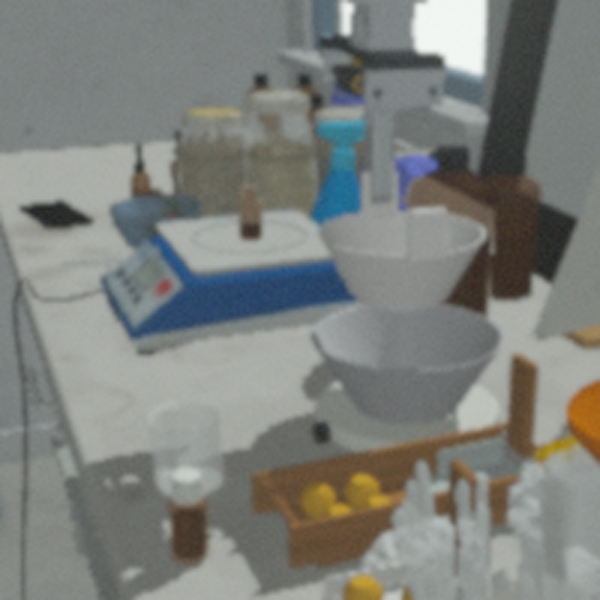

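View pics/t4.png

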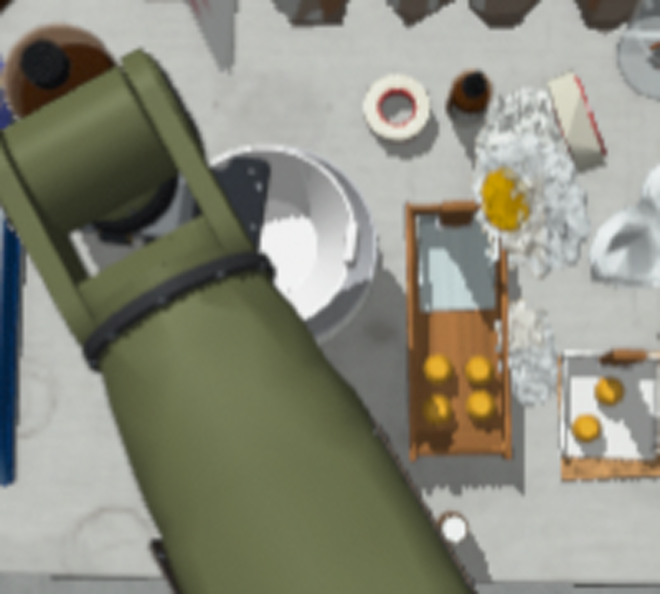

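Run:
```python
from mv import *
p,r,o=cur();print(p,o["grip_width"])
go((.5975,.391,.130),r)
go((.5975,.391,.112),r)
```

```text
[0.591 0.392 0.216] 0.008773761057898448
tr [ 3.441 -0.033  0.246] turn [0. 0. 0.] rows 2.1
tr [ 4.161 -0.033  0.246] turn [0. 0. 0.] rows 2.5
```

Call:
{"fn": "arm_command", "kwargs": {
  "deltas": [
    {"translation":[0,0,0.24],"turn":[0,0,0]},
    {"translation":[1,-0.03,0.24],"turn":[0,0,0]},
    {"translation":[2,-0.03,0.24],"turn":[0,0,0]},
    {"translation":[2.7,-0.03,0.24],"turn":[0,0,0]},
    {"translation":[3.2,-0.03,0.24],"turn":[0,0,0]},
    {"translation":[3.4,-0.03,0.24],"turn":[0,0,0]},
    {"translation":[3.4,-0.03,0.24],"turn":[0,0,0]}
  ]
}}

```text
time_s: 6.88
ee_pos: [0.598, 0.3904, 0.1299]
eef_rot: [-2.51, 1.57, -2.619]
force: [0.1, -0.4, -1.7]
grip_width: 0.0088
```

Run:
```python
from mv import *
p,r,o=cur();print(p,o["grip_width"],o["force"])
im=crop("side",(130,60,330,260),3,"s5");crop("top",(130,110,330,290),3.3,"t5")
```

```text
[0.598 0.39  0.13 ] 0.008841247220773868 [ 0.085 -0.353 -1.742]
```

View pics/s5.png

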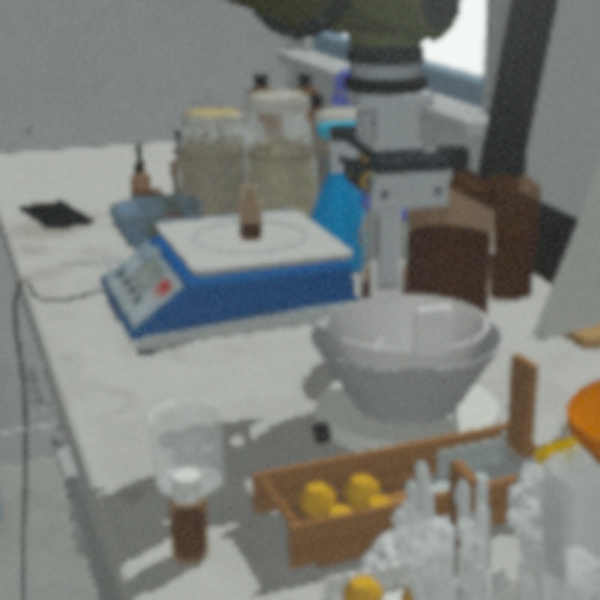

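View pics/t5.png

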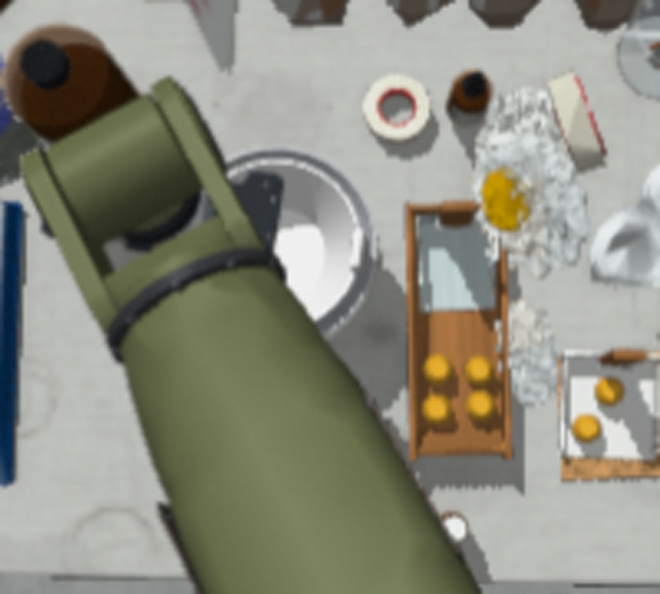

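Call:
{"fn": "arm_command", "kwargs": {
  "deltas": [
    {"translation":[0.25,0,0],"turn":[0,0,0]},
    {"translation":[0.5,0,0],"turn":[0,0,0]},
    {"translation":[0.65,0,0],"turn":[0,0,0]},
    {"translation":[0.72,0,0],"turn":[0,0,0]},
    {"translation":[0.74,0,0],"turn":[0,0,0]},
    {"translation":[0.74,0,0],"turn":[0,0,0]}
  ]
}}

```text
time_s: 7.48
ee_pos: [0.5981, 0.3905, 0.1123]
eef_rot: [1.258, 1.571, 1.148]
force: [-0.9, 0.7, -1.6]
grip_width: 0.0087
```

Call:
{"fn": "arm_command", "kwargs": {
  "deltas": [
    {"translation":[0.04,0,0],"turn":[0,0,0]},
    {"translation":[0.08,0,0],"turn":[0,0,0]},
    {"translation":[0.08,0,0],"turn":[0,0,0]}
  ]
}}

```text
time_s: 7.73
ee_pos: [0.5983, 0.3907, 0.1113]
eef_rot: [0.587, 1.57, 0.478]
force: [-1.2, 0.8, 4.8]
grip_width: 0.0085
```

Call:
{"fn": "arm_command", "kwargs": {
  "deltas": [
    {"translation":[0,0,0],"turn":[0,0,0]},
    {"translation":[0,0,0],"turn":[0,0,0]},
    {"translation":[0,0,0],"turn":[0,0,0]},
    {"translation":[0,0,0],"turn":[0,0,0]},
    {"translation":[0,0,0],"turn":[0,0,0]},
    {"translation":[0,0,0],"turn":[0,0,0]},
    {"translation":[0,0,0],"turn":[0,0,0]},
    {"translation":[0,0,0],"turn":[0,0,0]}
  ],
  "gripper": 40
}}

```text
time_s: 8.4
ee_pos: [0.5981, 0.3904, 0.1102]
eef_rot: [-2.407, 1.571, -2.517]
force: [0.1, 0.0, -0.2]
grip_width: 0.0398
```

Call:
{"fn": "arm_command", "kwargs": {
  "deltas": [
    {"translation":[-1,0,0],"turn":[0,0,0]},
    {"translation":[-2.5,0,0],"turn":[0,0,0]},
    {"translation":[-4,0,0],"turn":[0,0,0]},
    {"translation":[-5.5,0,0],"turn":[0,0,0]},
    {"translation":[-6,0,-4],"turn":[0,0,0]},
    {"translation":[-6,0,-4],"turn":[0,0,0]},
    {"translation":[-6,0,-4],"turn":[0,0,0]},
    {"translation":[-6,0,-4],"turn":[0,0,0]}
  ]
}}

```text
time_s: 9.07
ee_pos: [0.4958, 0.4024, 0.2621]
eef_rot: [0.904, 1.569, 0.797]
force: [-0.0, 0.0, -0.3]
grip_width: 0.0397
```

Run:
```python
from mv import *
from fit import *
p,r,o=cur();print(p,o["grip_width"],o["force"])
im=crop("side",(130,60,330,260),3,"s6");crop("top",(130,110,360,290),3.3,"t6")
print(fit("pot",.59,.32,-.11,.023,("side",)))
```

```text
[0.496 0.402 0.262] 0.03967677861519197 [-0.019  0.035 -0.327]
(array([ 0.593,  0.327, -0.125]), np.float64(0.379729688167572))
```

View pics/s6.png

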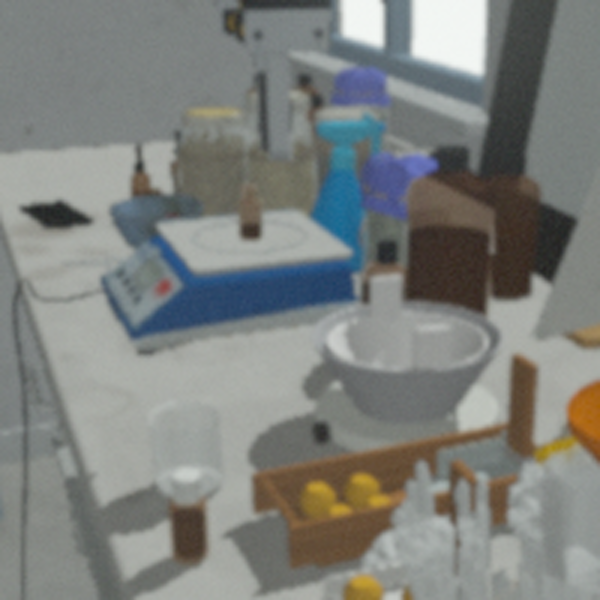

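View pics/t6.png

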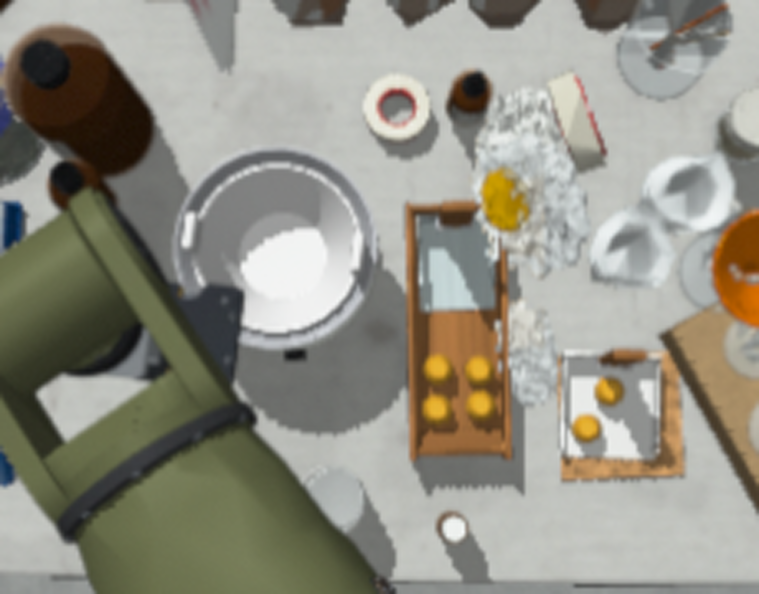

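Run:
```python
from mv import *
im=cv2.imread("pics/t6.png")
f=lambda a,z: atz("top",(np.array(a)+.5)/3.3-.5+np.array([130,110]),z)
for n,a,z in (("trTL",(407,204),.04),("trTR",(507,201),.04),("trBL",(413,458),.04),("trBR",(511,456),.04),("matBL",(561,480),.004),("matBR",(683,474),.004),("matTR",(678,350),.004),("trayTL",(563,353),.024),("trayBL",(570,461),.024),("trayBR",(657,457),.024),("trayTR",(661,353),.024),("tgripL",(604,356),.116),("tgripR",(645,353),.116),("sgripL",(441,212),.118),("sgripR",(478,209),.118)): print(n,f(a,z))
q=cv2.imread("pics/t6.png")[170:510,390:700]; cv2.imwrite("pics/t6c.png",cv2.resize(q,None,fx=1.75,fy=1.75))
```

```text
trTL [0.639 0.204 0.04 ]
trTR [0.643 0.113 0.04 ]
trBL [0.408 0.196 0.04 ]
trBR [0.411 0.108 0.04 ]
matBL [0.389 0.059 0.004]
matBR [ 0.395 -0.055  0.004]
matTR [ 0.511 -0.051  0.004]
trayTL [0.505 0.059 0.024]
trayBL [0.407 0.053 0.024]
trayBR [ 0.411 -0.027  0.024]
trayTR [ 0.506 -0.031  0.024]
tgripL [0.497 0.036 0.116]
tgripR [0.5   0.001 0.116]
sgripL [0.619 0.176 0.118]
sgripR [0.622 0.144 0.118]
```

View pics/t6c.png

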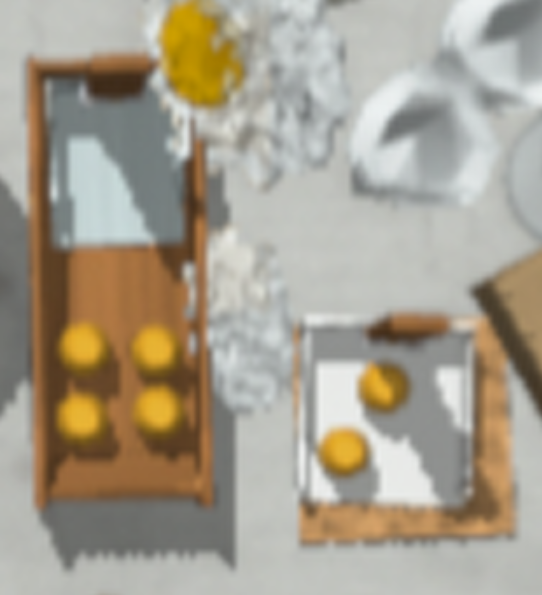

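Run:
```python
from mv import *
p,r,o=cur();print(p,o["qpos"])
go((.622,.161,.22),Rt(.045))
```

```text
[0.499 0.401 0.26 ] [ 0.62   0.486  1.183 -0.     1.473 -0.841]
tr [ 1.61  -9.015  5.934] turn [16.226  0.002 -0.003] rows 11.3
```

Call:
{"fn": "arm_command", "kwargs": {
  "deltas": [
    {"translation":[0,-2,1.5],"turn":[4,0,0]},
    {"translation":[0,-4,3],"turn":[8,0,0]},
    {"translation":[0,-6,4.5],"turn":[12,0,0]},
    {"translation":[0,-9.0,5.93],"turn":[16.2,0,0]},
    {"translation":[0,-9.0,5.93],"turn":[16.2,0,0]},
    {"translation":[0,-9.0,5.93],"turn":[16.2,0,0]},
    {"translation":[0,-9.0,5.93],"turn":[16.2,0,0]},
    {"translation":[0,-9.0,5.93],"turn":[16.2,0,0]},
    {"translation":[1.6,-9.0,5.93],"turn":[16.2,0,0]},
    {"translation":[1.6,-9.0,5.93],"turn":[16.2,0,0]},
    {"translation":[1.6,-9.0,5.93],"turn":[16.2,0,0]},
    {"translation":[1.6,-9.0,5.93],"turn":[16.2,0,0]}
  ],
  "gripper": 50
}}

```text
time_s: 10.22
ee_pos: [0.6222, 0.1604, 0.2187]
eef_rot: [-1.36, 1.569, -2.892]
force: [0.5, -0.4, 0.7]
grip_width: 0.05
```

Run:
```python
from mv import *
from fit import *
p,r,o=cur();print(p,o["qpos"])
crop("top",(130,110,360,290),3.3,"t7");crop("side",(180,60,380,260),3,"s7")
print(fit("pot",.59,.32,-.11,.023,("top",)),fit("bath",.59,.32,0,0,("top",),False))
go((.622,.161,.097),Rt(.045))
```

```text
[0.622 0.16  0.219] [ 0.195  0.515  1.235 -0.     1.393  0.157]
(array([ 0.591,  0.32 , -0.095]), np.float64(0.05045950412750244)) (array([0.589, 0.318, 0.054]), np.float64(0.691746711730957))
tr [ 4.905  0.007 -0.004] turn [0.041 0.002 0.008] rows 2.9
```

View pics/t7.png

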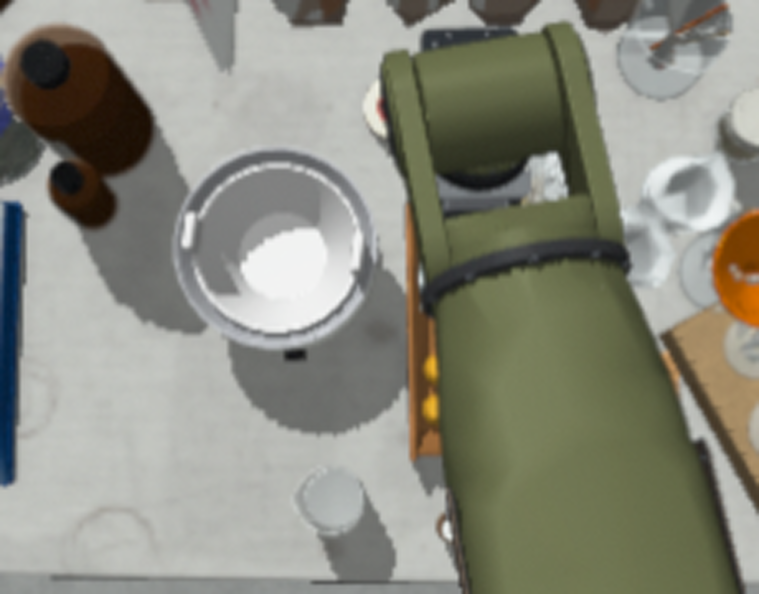

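View pics/s7.png

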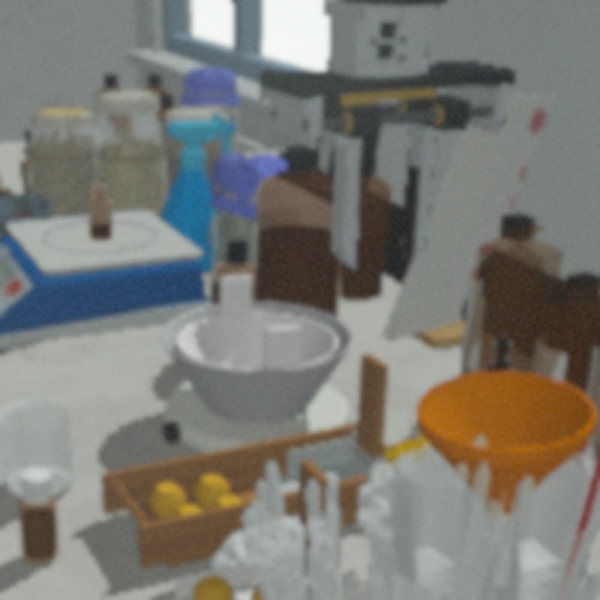

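Call:
{"fn": "arm_command", "kwargs": {
  "deltas": [
    {"translation":[1.5,0,0],"turn":[0,0,0]},
    {"translation":[3,0,0],"turn":[0,0,0]},
    {"translation":[4,0,0],"turn":[0,0,0]},
    {"translation":[4.9,0,0],"turn":[0,0,0]},
    {"translation":[4.9,0,0],"turn":[0,0,0]},
    {"translation":[4.9,0,0],"turn":[0,0,0]}
  ]
}}

```text
time_s: 10.92
ee_pos: [0.6214, 0.1613, 0.0973]
eef_rot: [-1.407, 1.569, -2.93]
force: [0.0, 0.7, 0.2]
grip_width: 0.0502
```

Run:
```python
from mv import *
crop("side",(180,60,380,260),3,"s8"); print(cur()[0])
```

```text
[0.622 0.161 0.099]
```

View pics/s8.png

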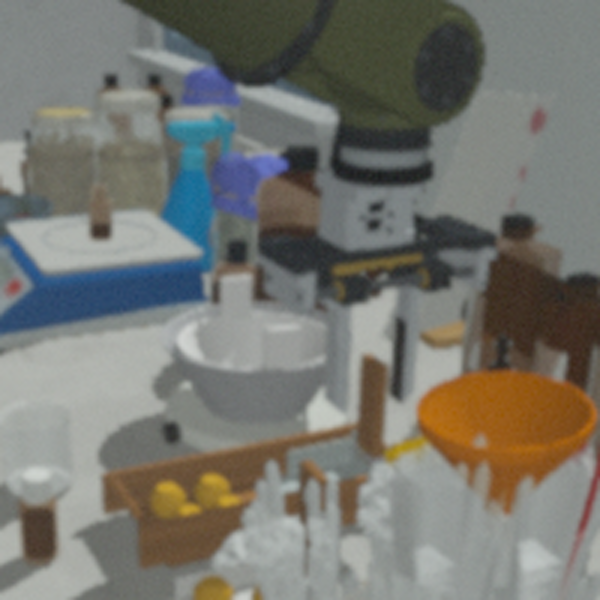

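Call:
{"fn": "arm_command", "kwargs": {
  "deltas": [
    {"translation":[0,0,0],"turn":[0,0,0]},
    {"translation":[0,0,0],"turn":[0,0,0]},
    {"translation":[0,0,0],"turn":[0,0,0]},
    {"translation":[0,0,0],"turn":[0,0,0]},
    {"translation":[0,0,0],"turn":[0,0,0]},
    {"translation":[0,0,0],"turn":[0,0,0]},
    {"translation":[0,0,0],"turn":[0,0,0]},
    {"translation":[0,0,0],"turn":[0,0,0]},
    {"translation":[0,0,0],"turn":[0,0,0]},
    {"translation":[0,0,0],"turn":[0,0,0]}
  ],
  "gripper": 0
}}

```text
time_s: 11.8
ee_pos: [0.6215, 0.1615, 0.0979]
eef_rot: [1.588, 1.57, 0.064]
force: [-0.2, 0.7, 2.3]
grip_width: 0.0096
```

Run:
```python
from mv import *
from fit import *
print(cur())
crop("side",(180,60,380,260),3,"s9"); 
optics.camera("side")
P=proj("side",place(np.array([[-.0425,.035,0],[-.0425,-.035,0],[.031,.015,.112],[.031,-.015,.112]]),.5874,.1588,.05,.006)); print((P-[180,60])*3)
```

```text
(array([0.622, 0.162, 0.098]), array([[ 0.   ,  0.999,  0.047],
       [ 0.   ,  0.047, -0.999],
       [-1.   ,  0.   , -0.   ]]), {'time_s': 11.8, 'qpos': array([ 0.197,  0.622,  1.36 , -0.   ,  1.159,  0.15 ]), 'joint_vel': array([ 0.   ,  0.001,  0.001,  0.002, -0.002,  0.003]), 'tau': array([  0.131, -66.3  , -31.743,   0.117,  -0.025,   0.007]), 'ee_pos': array([0.622, 0.162, 0.098]), 'eef_rot': array([1.588, 1.57 , 0.064]), 'force': array([-0.219,  0.682,  2.324]), 'moment': array([-0.085,  0.049, -0.046]), 'grip_width': 0.009647830255184467})
[[265.626 481.692]
 [305.67  520.473]
 [359.656 352.179]
 [379.546 365.033]]
```

View pics/s9.png

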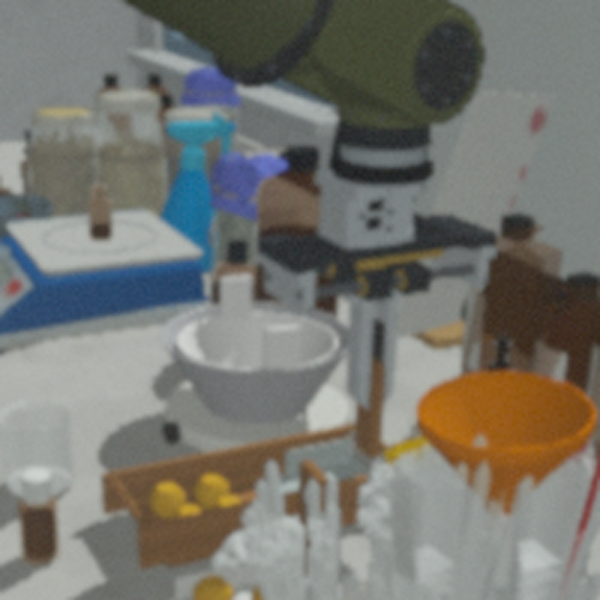

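Call:
{"fn": "arm_command", "kwargs": {
  "deltas": [
    {"translation":[-0.02,-0.3,0.05],"turn":[0,0,0]},
    {"translation":[-0.02,-0.6,0.1],"turn":[0,0,0]},
    {"translation":[-0.02,-0.9,0.1],"turn":[0,0,0]},
    {"translation":[-0.02,-1.2,0.1],"turn":[0,0,0]},
    {"translation":[-0.02,-1.5,0.1],"turn":[0,0,0]},
    {"translation":[-0.02,-1.8,0.1],"turn":[0,0,0]},
    {"translation":[-0.02,-2.1,0.08],"turn":[0,0,0]},
    {"translation":[-0.02,-2.4,0.08],"turn":[0,0,0]},
    {"translation":[-0.02,-2.7,0.08],"turn":[0,0,0]},
    {"translation":[-0.02,-3.0,0.07],"turn":[0,0,0]},
    {"translation":[-0.02,-3.2,0.07],"turn":[0,0,0]},
    {"translation":[-0.02,-3.2,0.07],"turn":[0,0,0]}
  ]
}}

```text
time_s: 12.9
ee_pos: [0.5407, 0.156, 0.0983]
eef_rot: [-1.472, 1.57, -2.995]
force: [1.1, -0.5, -1.4]
grip_width: 0.01
```

Run:
```python
from mv import *
p,r,o=cur();print(p,o["force"],o["grip_width"])
crop("side",(190,170,310,260),5,"s10");crop("top",(230,150,350,270),5,"t10")
```

```text
[0.541 0.156 0.098] [ 1.128 -0.491 -1.354] 0.00997803016506344
```

View pics/s10.png

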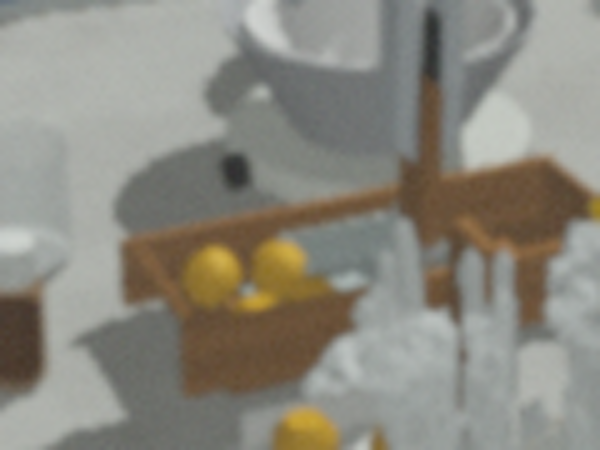

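View pics/t10.png

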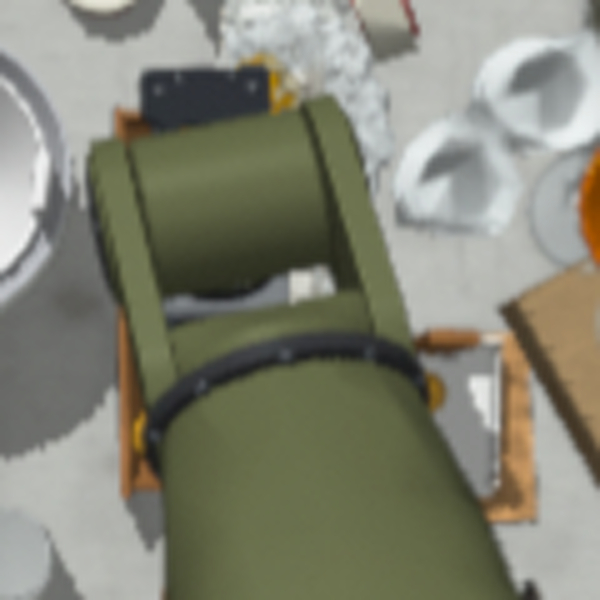

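Call:
{"fn": "arm_command", "kwargs": {
  "deltas": [
    {"translation":[0,-0.25,0],"turn":[0,0,0]},
    {"translation":[0,-0.5,0],"turn":[0,0,0]},
    {"translation":[0,-0.7,0],"turn":[0,0,0]},
    {"translation":[0,-0.85,0],"turn":[0,0,0]},
    {"translation":[0,-1.0,0],"turn":[0,0,0]},
    {"translation":[0,-1.0,0],"turn":[0,0,0]},
    {"translation":[0,-1.0,0],"turn":[0,0,0]}
  ]
}}

```text
time_s: 13.58
ee_pos: [0.5166, 0.1548, 0.0983]
eef_rot: [1.602, 1.571, 0.079]
force: [0.5, -0.2, -1.1]
grip_width: 0.0097
```

Run:
```python
from mv import *
p,r,o=cur();print(p,o["force"],o["grip_width"])
crop("side",(190,170,310,260),5,"s11")
```

```text
[0.517 0.155 0.098] [ 0.489 -0.168 -1.146] 0.009726626067075191
```

View pics/s11.png

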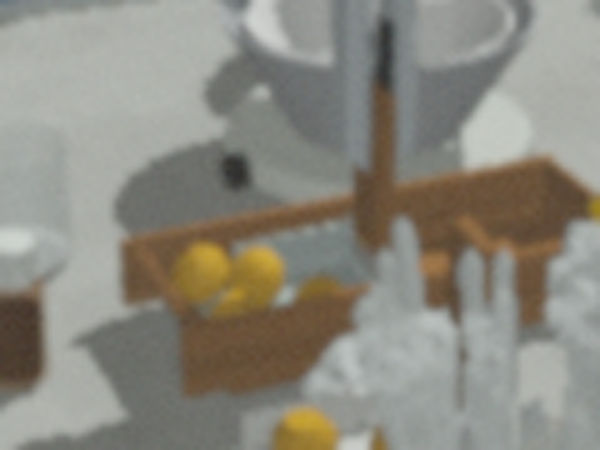

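Call:
{"fn": "arm_command", "kwargs": {
  "deltas": [
    {"translation":[0,-0.06,0],"turn":[0,0,0]},
    {"translation":[0,-0.12,0],"turn":[0,0,0]},
    {"translation":[0,-0.12,0],"turn":[0,0,0]}
  ]
}}

```text
time_s: 13.88
ee_pos: [0.5135, 0.1546, 0.0982]
eef_rot: [-1.282, 1.571, -2.806]
force: [0.4, 0.0, -1.2]
grip_width: 0.0096
```

Call:
{"fn": "arm_command", "kwargs": {
  "deltas": [
    {"translation":[0,-0.06,0],"turn":[0,0,0]},
    {"translation":[0,-0.12,0],"turn":[0,0,0]},
    {"translation":[0,-0.12,0],"turn":[0,0,0]}
  ]
}}

```text
time_s: 14.13
ee_pos: [0.5116, 0.1547, 0.0989]
eef_rot: [1.758, 1.567, 0.234]
force: [6.2, 1.2, -0.7]
grip_width: 0.0094
```

```bash
cat >> mv.py <<'E'
def grip_from_lip(lip,yaw,tilt,L=.0785,H=.0917):
    c,s=np.cos(tilt),np.sin(tilt); d=L*c-H*s; z=L*s+H*c
    return np.array(lip)+[d*np.cos(yaw),d*np.sin(yaw),z]
E
python3 - <<'E'
from mv import *
p,r,o=cur();print(p,o["force"])
yaw=np.arctan2(r[1,1],r[0,1]);print(yaw)
foot=p-[.0785*np.cos(yaw),.0785*np.sin(yaw),0]; foot[2]=p[2]-.0917
print("foot",foot)
for f in (4,8,12,16,20,24,28):
    a=np.radians(f);h=.085*np.sin(a)+.001
    d=.0015-.75*h*np.tan(np.pi/6)
    lip=foot+[d*np.cos(yaw),d*np.sin(yaw),h]
    g=grip_from_lip(lip,yaw,-a); print(f,g,end=" "); go(g,Rt(yaw,-a),p,r)
E
```

```text
[0.512 0.155 0.099] [ 6.241  1.167 -0.711]
0.04705398633801897
foot [0.433 0.151 0.007]
4 [0.516 0.155 0.1  ] tr [-0.049  0.188 -0.   ] turn [ 0.    -0.008 -0.841] rows 0.6
8 [0.52  0.155 0.1  ] tr [-0.039  0.318 -0.   ] turn [ 0.001 -0.008 -1.641] rows 1.1
12 [0.522 0.155 0.099] tr [-0.012  0.431 -0.   ] turn [ 0.001 -0.008 -2.441] rows 1.7
16 [0.525 0.155 0.098] tr [0.032 0.526 0.   ] turn [ 0.001 -0.008 -3.241] rows 2.3
20 [0.527 0.155 0.097] tr [0.094 0.604 0.   ] turn [ 0.001 -0.008 -4.041] rows 2.8
24 [0.528 0.155 0.095] tr [0.174 0.664 0.   ] turn [ 0.002 -0.008 -4.841] rows 3.4
28 [0.529 0.156 0.092] tr [0.27  0.705 0.   ] turn [ 0.002 -0.008 -5.641] rows 3.9
```

Call:
{"fn": "arm_command", "kwargs": {
  "deltas": [
    {"translation":[-0.05,0.19,0],"turn":[0,0,-0.8]},
    {"translation":[-0.04,0.32,0],"turn":[0,0,-1.6]},
    {"translation":[-0.01,0.43,0],"turn":[0,0,-2.4]},
    {"translation":[0.03,0.53,0],"turn":[0,0,-3.2]},
    {"translation":[0.09,0.6,0],"turn":[0,0,-4.0]},
    {"translation":[0.17,0.66,0],"turn":[0,0,-4.8]},
    {"translation":[0.17,0.66,0],"turn":[0,0,-4.8]},
    {"translation":[0.17,0.66,0],"turn":[0,0,-4.8]}
  ]
}}

```text
time_s: 14.8
ee_pos: [0.5271, 0.1552, 0.0931]
eef_rot: [-1.57, 1.153, -3.094]
force: [-0.4, 0.4, -1.7]
grip_width: 0.0099
```

Run:
```python
from mv import *
p,r,o=cur();print(p,r,o["force"],o["grip_width"])
crop("side",(190,150,310,260),5,"s12")
```

```text
[0.527 0.155 0.093] [[-0.406  0.913  0.047]
 [-0.019  0.043 -0.999]
 [-0.914 -0.406  0.   ]] [-0.371  0.404 -1.748] 0.009869215169817131
```

View pics/s12.png

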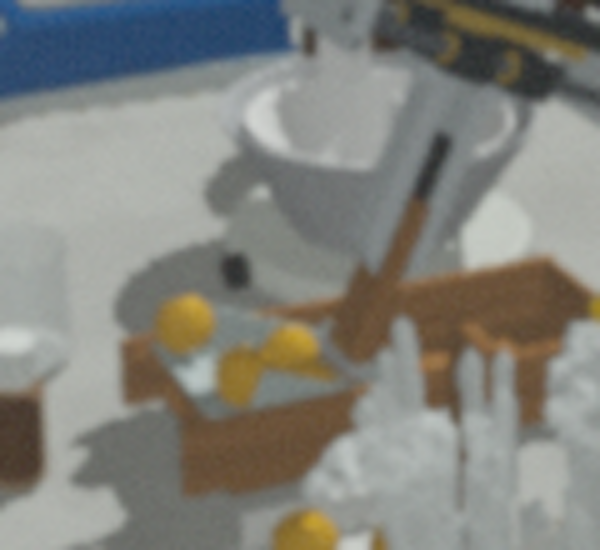

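Call:
{"fn": "arm_command", "kwargs": {
  "deltas": [
    {"translation":[0,0,0],"turn":[0,0,0]},
    {"translation":[0,0,0],"turn":[0,0,0]},
    {"translation":[0,0,0],"turn":[0,0,0]},
    {"translation":[0,0,0],"turn":[0,0,0]}
  ]
}}

```text
time_s: 15.18
ee_pos: [0.527, 0.1553, 0.0944]
eef_rot: [-1.571, 1.153, -3.094]
force: [-0.1, 0.3, -1.9]
grip_width: 0.0099
```

Run:
```python
from mv import *
crop("side",(200,195,270,250),10,"s13");crop("top",(230,150,350,270),5,"t13")
p,r,o=cur()
lip=p-(grip_from_lip((0,0,0),.047,-np.radians(24)));print(lip,(proj("side",lip)-[200,195])*10)
```

```text
[0.418 0.15  0.042] [[255.836 296.728]]
```

View pics/s13.png

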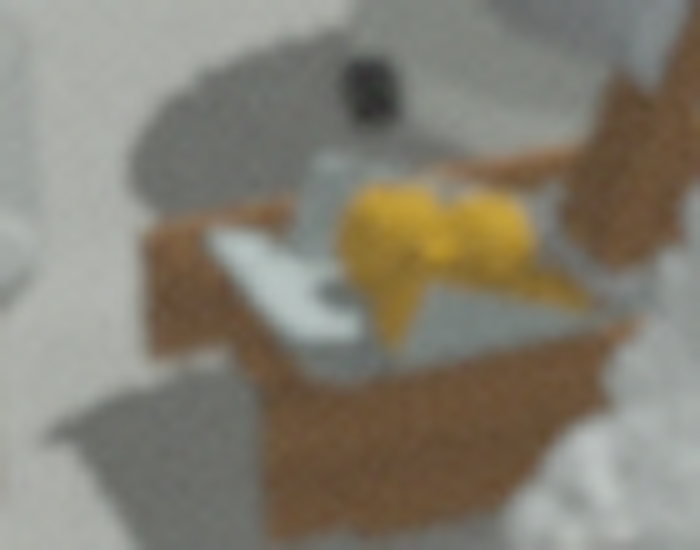

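View pics/t13.png

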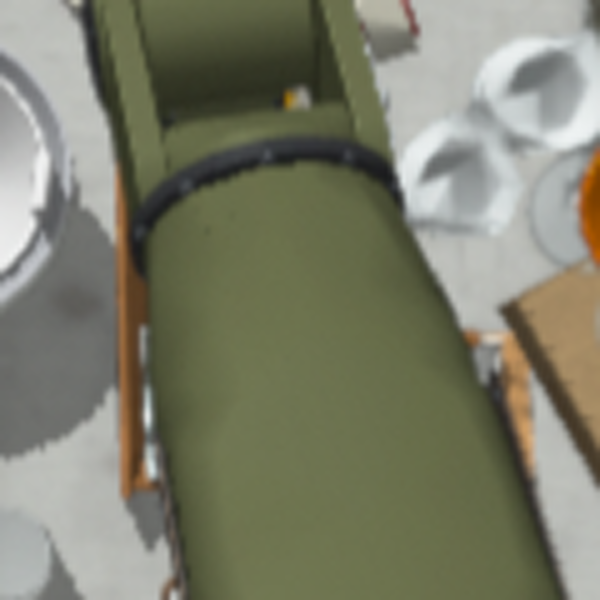

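Call:
{"fn": "arm_command", "kwargs": {
  "deltas": [
    {"translation":[-0.5,-0.2,0],"turn":[0,0,-0.3]},
    {"translation":[-1.2,-0.53,0],"turn":[0,0,-0.3]},
    {"translation":[-2.2,-0.98,0],"turn":[0,0,-0.3]},
    {"translation":[-3.2,-1.42,0],"turn":[0,0,-0.3]},
    {"translation":[-4.4,-1.95,0],"turn":[0,0,-0.3]},
    {"translation":[-4.4,-1.95,0],"turn":[0,0,-0.3]},
    {"translation":[-4.4,-1.95,0],"turn":[0,0,-0.3]},
    {"translation":[-4.4,-1.95,0],"turn":[0,0,-0.3]},
    {"translation":[-4.4,-1.95,0],"turn":[0,0,-0.3]}
  ]
}}

```text
time_s: 16.03
ee_pos: [0.5269, 0.1552, 0.2129]
eef_rot: [-1.57, 1.124, -3.093]
force: [-0.4, -0.8, -2.1]
grip_width: 0.0095
```

Run:
```python
from mv import *
crop("side",(190,110,310,250),4.2,"s14")
p,r,o=cur();print(p,o["grip_width"],o["force"],o["qpos"])
```

```text
[0.527 0.155 0.213] 0.009839422817163572 [-0.254  1.046 -1.676] [0.191 0.566 1.23  0.063 1.789 0.144]
```

View pics/s14.png

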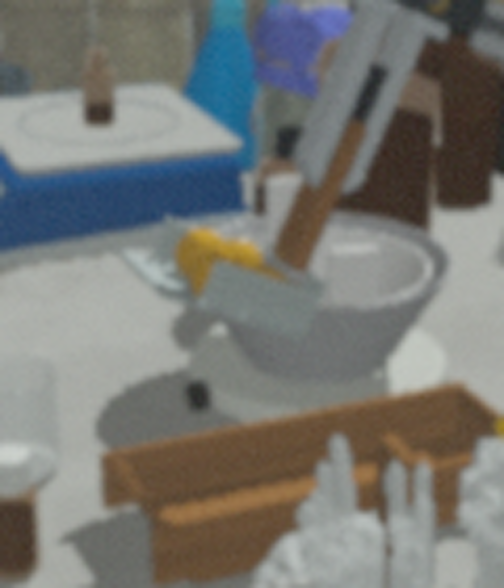

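Run:
```python
from mv import *
p,r,o=cur()
W=[((.598,.322,.20),-25),((.598,.322,.13),0),((.598,.322,.10),15),((.598,.322,.088),30),((.598,.322,.085),50)]
P,Q=p,r
for l,t in W:
    t=np.radians(t); g=grip_from_lip(l,.3,t); print(g,end=" "); Rg=Rt(.3,t); go(g,Rg,P,Q); P,Q=g,Rg
```

```text
[0.703 0.354 0.25 ] tr [-4.544  6.041 -7.628] turn [-2.619 -1.235  0.126] rows 6.4
[0.673 0.345 0.222] tr [ 1.554 -0.661 -0.   ] turn [ 0. -0.  5.] rows 3.5
[0.648 0.337 0.209] tr [ 0.512 -1.056  0.   ] turn [-0. -0.  3.] rows 2.1
[0.619 0.329 0.207] tr [-0.224 -1.181  0.   ] turn [ 0. -0.  3.] rows 2.1
[0.579 0.316 0.204] tr [-0.749 -1.504 -0.   ] turn [-0.  0.  4.] rows 2.8
```

Run:
```python
from mv import *
p,r,o=cur()
W=[((.55,.30,.19),-20),((.55,.30,.19),-22)]
for l,t in W:
    t=np.radians(t); g=grip_from_lip(l,.3,t); print(g,end=" "); Rg=Rt(.3,t); go(g,Rg,p,r)
```

```text
[0.65  0.331 0.249] tr [-3.594  4.119 -6.792] turn [-2.671 -1.12   1.121] rows 5.2
[0.652 0.332 0.246] tr [-3.494  4.253 -6.812] turn [-2.651 -1.166  0.723] rows 5.3
```

Call:
{"fn": "arm_command", "kwargs": {
  "deltas": [
    {"translation":[-1,0.4,-0.7],"turn":[0,0,0]},
    {"translation":[-1.6,0.9,-1.4],"turn":[-0.3,-0.1,0]},
    {"translation":[-2.0,1.4,-2.1],"turn":[-0.6,-0.2,0.1]},
    {"translation":[-2.4,1.9,-2.9],"turn":[-0.9,-0.4,0.2]},
    {"translation":[-2.7,2.4,-3.7],"turn":[-1.2,-0.5,0.3]},
    {"translation":[-3.0,2.9,-4.5],"turn":[-1.5,-0.6,0.4]},
    {"translation":[-3.2,3.4,-5.3],"turn":[-1.8,-0.8,0.5]},
    {"translation":[-3.4,3.8,-6.1],"turn":[-2.2,-1.0,0.6]},
    {"translation":[-3.5,4.25,-6.8],"turn":[-2.65,-1.17,0.72]},
    {"translation":[-3.5,4.25,-6.8],"turn":[-2.65,-1.17,0.72]},
    {"translation":[-3.5,4.25,-6.8],"turn":[-2.65,-1.17,0.72]}
  ]
}}

```text
time_s: 17.0
ee_pos: [0.6507, 0.3314, 0.2422]
eef_rot: [-1.568, 1.183, -2.837]
force: [-0.4, -0.2, -0.5]
grip_width: 0.0094
```

Run:
```python
from mv import *
crop("side",(190,90,350,250),3.7,"s15")
p,r,o=cur();print(p,o["grip_width"],o["force"],o["qpos"])
W=[((.565,.308,.17),-10),((.585,.316,.14),0),((.598,.322,.115),8)]
for l,t in W:
    t=np.radians(t); g=grip_from_lip(l,.3,t); print(g,end=" "); Rg=Rt(.3,t); go(g,Rg,p,r)
```

```text
[0.652 0.331 0.246] 0.00948828499395927 [ 0.227  0.084 -0.776] [0.406 1.098 0.235 0.048 2.187 0.127]
[0.654 0.336 0.247] tr [-0.081  0.133 -0.15 ] turn [-0.004  0.005  2.369] rows 1.7
[0.66  0.339 0.232] tr [ 0.375  0.607 -0.22 ] turn [-0.004  0.005  4.369] rows 3.1
[0.66  0.341 0.217] tr [ 0.921  0.854 -0.296] turn [-0.004  0.006  5.969] rows 4.2
```

View pics/s15.png

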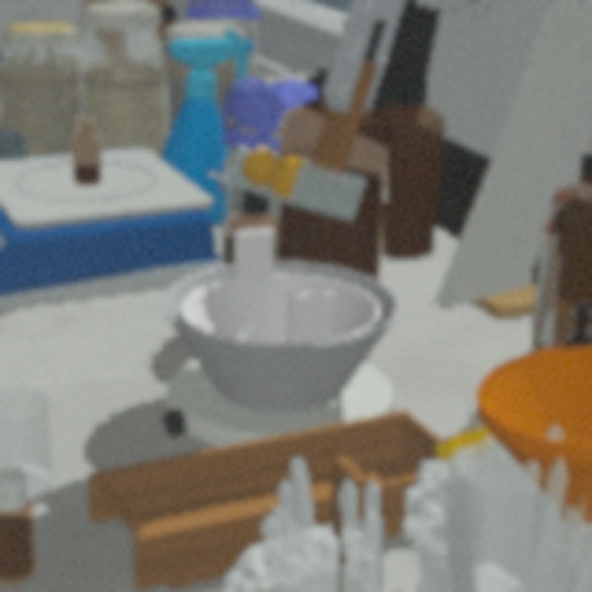

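Call:
{"fn": "arm_command", "kwargs": {
  "deltas": [
    {"translation":[0,-0.1,-0.05],"turn":[0,0,1.0]},
    {"translation":[0,0.0,-0.1],"turn":[0,0,2.0]},
    {"translation":[0.1,0.2,-0.15],"turn":[0,0,3.0]},
    {"translation":[0.3,0.5,-0.2],"turn":[0,0,4.0]},
    {"translation":[0.37,0.6,-0.22],"turn":[0,0,4.37]},
    {"translation":[0.37,0.6,-0.22],"turn":[0,0,4.37]},
    {"translation":[0.37,0.6,-0.22],"turn":[0,0,4.37]}
  ]
}}

```text
time_s: 17.63
ee_pos: [0.6602, 0.3385, 0.236]
eef_rot: [1.625, 1.567, 0.353]
force: [0.6, 0.0, -0.5]
grip_width: 0.0096
```

Run:
```python
from mv import *
crop("side",(190,90,350,250),3.7,"s16");crop("top",(150,110,330,250),3.5,"t16")
p,r,o=cur();print(p,o["grip_width"],o["force"],o["qpos"])
W=[((.59,.319,.11),6),((.6,.322,.10),12),((.6,.322,.092),20),((.6,.322,.087),28),((.6,.322,.085),36),((.6,.322,.085),44),((.6,.322,.085),52)]
for l,t in W:
    t=np.radians(t); g=grip_from_lip(l,.3,t); print(g,end=" "); Rg=Rt(.3,t); go(g,Rg,p,r)
```

```text
[0.66  0.339 0.234] 0.009651988760474906 [-0.125  0.412 -2.148] [ 0.425  0.764  0.809 -0.     1.568  0.126]
[0.655 0.339 0.209] tr [ 0.998 -0.182 -0.079] turn [-0.01   0.001  1.181] rows 0.8
[0.655 0.339 0.206] tr [ 1.133 -0.196 -0.075] turn [-0.01   0.002  2.381] rows 1.7
[0.641 0.335 0.205] tr [ 1.172 -0.808 -0.075] turn [-0.01   0.003  3.981] rows 2.8
[0.625 0.33  0.205] tr [ 1.179 -1.454 -0.074] turn [-0.01   0.003  5.581] rows 3.9
[0.609 0.325 0.205] tr [ 1.158 -2.12  -0.074] turn [-0.01   0.004  7.181] rows 5.0
[0.593 0.32  0.205] tr [ 1.15  -2.794 -0.073] turn [-0.009  0.005  8.781] rows 6.1
[0.577 0.315 0.203] tr [ 1.236 -3.462 -0.072] turn [-0.009  0.005 10.381] rows 7.2
```

View pics/s16.png

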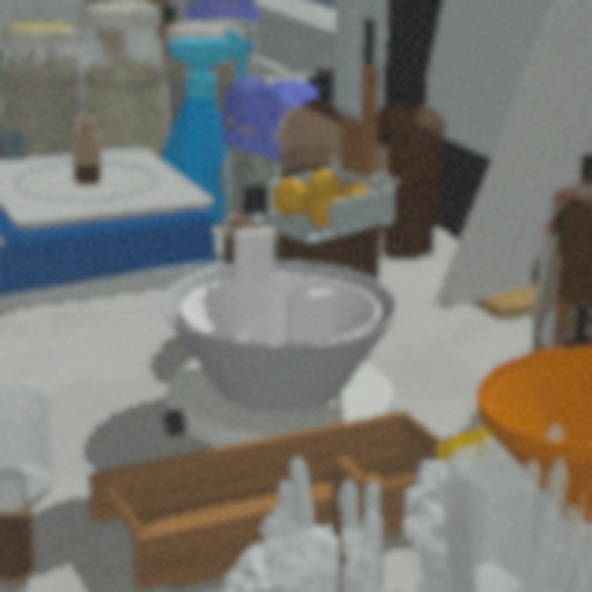

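View pics/t16.png

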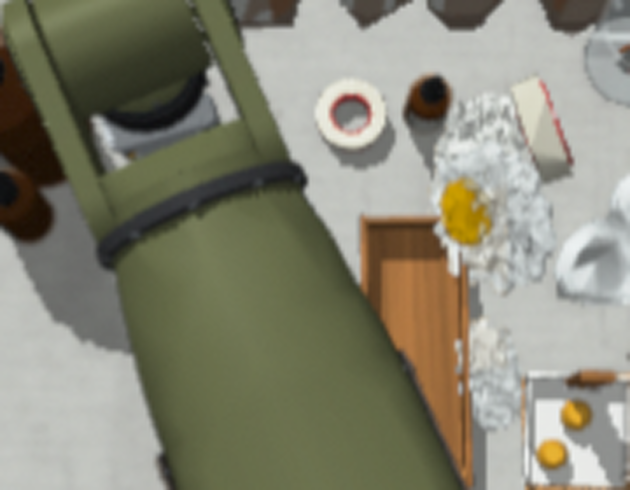

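Call:
{"fn": "arm_command", "kwargs": {
  "deltas": [
    {"translation":[0.5,-0.1,-0.05],"turn":[0,0,0.6]},
    {"translation":[1.0,-0.18,-0.08],"turn":[0,0,1.2]},
    {"translation":[1.1,-0.2,-0.08],"turn":[0,0,2.4]},
    {"translation":[1.15,-0.5,-0.08],"turn":[0,0,3.2]},
    {"translation":[1.17,-0.8,-0.08],"turn":[0,0,4.0]},
    {"translation":[1.18,-1.1,-0.08],"turn":[0,0,4.8]},
    {"translation":[1.18,-1.45,-0.08],"turn":[0,0,5.6]},
    {"translation":[1.17,-1.8,-0.08],"turn":[0,0,6.4]},
    {"translation":[1.16,-2.12,-0.08],"turn":[0,0,7.2]},
    {"translation":[1.15,-2.8,-0.08],"turn":[0,0,8.8]},
    {"translation":[1.15,-2.8,-0.08],"turn":[0,0,8.8]},
    {"translation":[1.15,-2.8,-0.08],"turn":[0,0,8.8]}
  ]
}}

```text
time_s: 18.73
ee_pos: [0.5914, 0.3198, 0.2032]
eef_rot: [1.569, 0.804, 0.298]
force: [0.7, 0.1, -1.1]
grip_width: 0.0098
```

Run:
```python
from mv import *
crop("side",(190,90,350,250),3.7,"s17");crop("top",(150,110,330,250),3.5,"t17")
p,r,o=cur();print(p,o["grip_width"],o["force"],o["qpos"])
```

```text
[0.594 0.321 0.206] 0.009825392385671788 [ 1.215  0.35  -1.089] [ 0.49   0.295  1.75  -0.384  0.361  0.499]
```

View pics/s17.png

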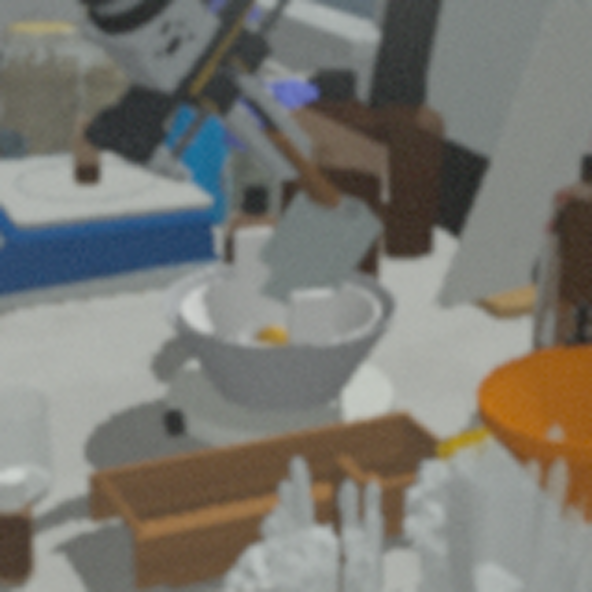

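View pics/t17.png

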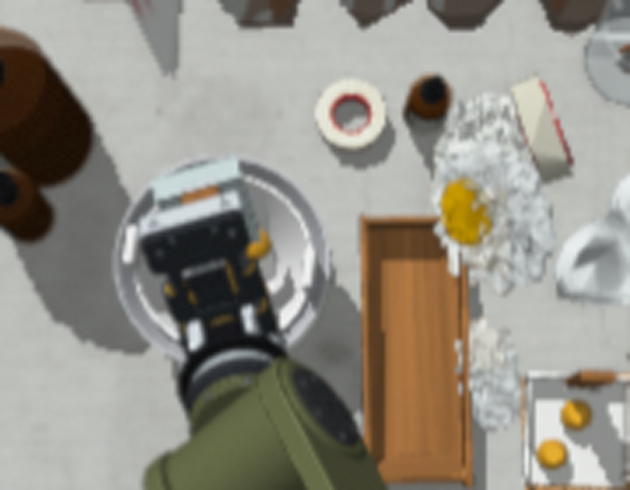

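Run:
```python
from mv import *
p,r,o=cur();go(p+[.01,0,.07],r)
```

```text
tr [-1.746  2.222  0.119] turn [0. 0. 0.] rows 1.7
```

Call:
{"fn": "arm_command", "kwargs": {
  "deltas": [
    {"translation":[-0.6,0.7,0],"turn":[0,0,0]},
    {"translation":[-1.2,1.5,0],"turn":[0,0,0]},
    {"translation":[-1.75,2.2,0],"turn":[0,0,0]},
    {"translation":[-1.75,2.2,0],"turn":[0,0,-1]},
    {"translation":[-1.75,2.2,0],"turn":[0,0,-2]},
    {"translation":[-1.75,2.2,0],"turn":[0,0,-2]}
  ]
}}

```text
time_s: 19.33
ee_pos: [0.6031, 0.3237, 0.277]
eef_rot: [1.573, 0.977, 0.302]
force: [0.5, 0.4, -1.1]
grip_width: 0.0102
```

Run:
```python
from mv import *
crop("side",(190,70,350,230),3.7,"s18");crop("top",(150,110,330,250),3.5,"t18")
p,r,o=cur();print(p,o["grip_width"],o["force"],o["qpos"])
# place: scoop in trough center x .535+.03
yaw=.04
for z in (.22,.098):
    g=np.array([.585+.036,.1575+.036*yaw,z]); go(g,Rt(yaw))
```

```text
[0.602 0.323 0.274] 0.009606195124699284 [ 0.505 -0.083 -1.662] [ 0.475  0.285  1.526 -0.145  0.747  0.253]
tr [ 1.109 -2.224  6.502] turn [ 2.885 -0.886 -6.798] rows 5.2
tr [ 5.146 -4.966  6.502] turn [ 2.885 -0.886 -6.798] rows 5.8
```

View pics/s18.png

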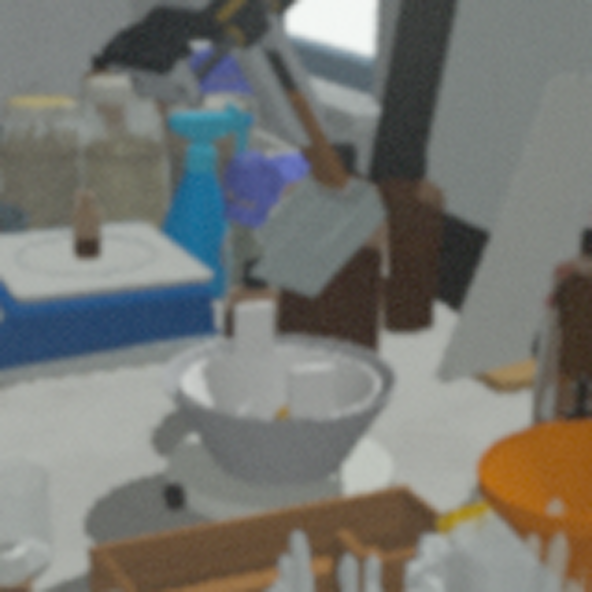

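View pics/t18.png

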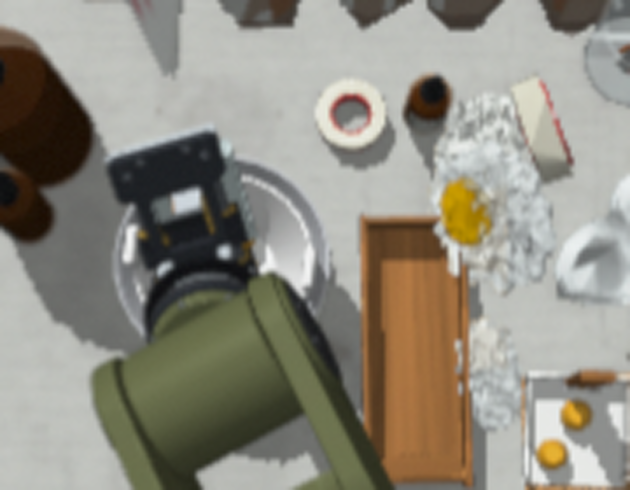

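Run:
```python
from mv import *
p,r,o=cur()
yaw=.038
go((.601,.158,.22),Rt(yaw))
```

```text
tr [ 0.673 -2.865  6.302] turn [ 2.908 -0.893 -6.797] rows 5.2
```

Call:
{"fn": "arm_command", "kwargs": {
  "deltas": [
    {"translation":[0,0,0.6],"turn":[0.6,-0.2,-1.4]},
    {"translation":[0,-0.3,1.5],"turn":[1.2,-0.4,-2.8]},
    {"translation":[0,-0.8,3],"turn":[1.8,-0.6,-4.2]},
    {"translation":[0.2,-1.5,4.5],"turn":[2.4,-0.8,-5.6]},
    {"translation":[0.5,-2.3,6.3],"turn":[2.91,-0.89,-6.8]},
    {"translation":[0.67,-2.87,6.3],"turn":[2.91,-0.89,-6.8]},
    {"translation":[0.67,-2.87,6.3],"turn":[2.91,-0.89,-6.8]},
    {"translation":[0.67,-2.87,6.3],"turn":[2.91,-0.89,-6.8]}
  ]
}}

```text
time_s: 20.1
ee_pos: [0.5998, 0.1574, 0.2188]
eef_rot: [-1.006, 1.568, -2.54]
force: [0.6, 1.3, -1.0]
grip_width: 0.0098
```

Run:
```python
from mv import *
crop("side",(190,70,350,250),3.3,"s19");crop("top",(150,110,330,250),3.5,"t19")
p,r,o=cur();print(p,o["grip_width"],o["force"],o["qpos"])
go((.601,.158,.12),Rt(.038))
```

```text
[0.6   0.159 0.221] 0.009276628021504741 [-0.603  0.22  -1.8  ] [ 0.2    0.462  1.309 -0.001  1.371  0.161]
tr [4.026 0.041 0.03 ] turn [ 0.018  0.008 -0.004] rows 2.4
```

View pics/s19.png

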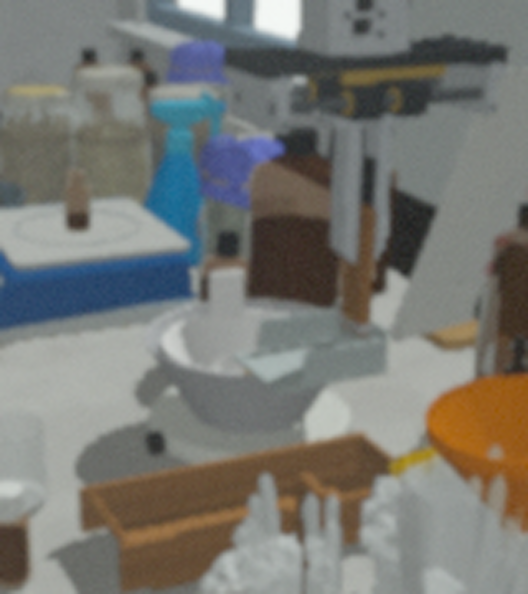

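View pics/t19.png

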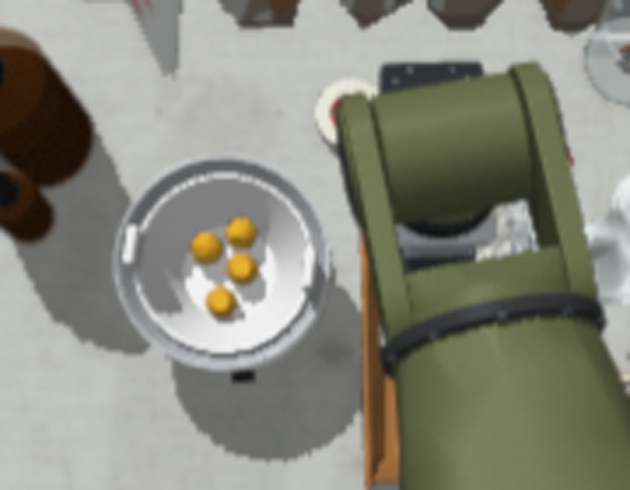

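Call:
{"fn": "arm_command", "kwargs": {
  "deltas": [
    {"translation":[1.3,0,0.03],"turn":[0,0,0]},
    {"translation":[2.6,0.04,0.03],"turn":[0,0,0]},
    {"translation":[3.5,0.04,0.03],"turn":[0,0,0]},
    {"translation":[4.1,0.04,0.03],"turn":[0,0,0]},
    {"translation":[4.5,0.04,0.03],"turn":[0,0,0]},
    {"translation":[4.8,0.04,0.03],"turn":[0,0,0]},
    {"translation":[4.86,0.04,0.03],"turn":[0,0,0]},
    {"translation":[4.86,0.04,0.03],"turn":[0,0,0]}
  ]
}}

```text
time_s: 20.87
ee_pos: [0.6006, 0.1574, 0.099]
eef_rot: [-1.203, 1.569, -2.735]
force: [0.8, -0.2, -1.4]
grip_width: 0.0096
```

Run:
```python
from mv import *
p,r,o=cur();print(p,o["grip_width"],o["force"])
crop("side",(190,130,330,250),4,"s20")
```

```text
[0.601 0.157 0.099] 0.009583375825099076 [ 0.775 -0.235 -1.392]
```

View pics/s20.png

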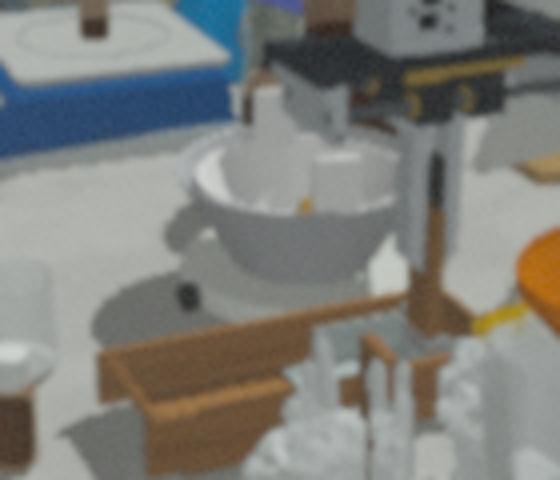

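Scoop is in the trough; lower 1 mm more, release and retreat.

Call:
{"fn": "arm_command", "kwargs": {
  "deltas": [
    {"translation":[0.05,0,0],"turn":[0,0,0]},
    {"translation":[0.05,0,0],"turn":[0,0,0]}
  ]
}}

```text
time_s: 21.08
ee_pos: [0.6007, 0.157, 0.0979]
eef_rot: [-1.167, 1.569, -2.7]
force: [0.9, 0.0, 0.1]
grip_width: 0.0096
```

Call:
{"fn": "arm_command", "kwargs": {
  "deltas": [
    {"translation":[0,0,0],"turn":[0,0,0]},
    {"translation":[0,0,0],"turn":[0,0,0]},
    {"translation":[0,0,0],"turn":[0,0,0]},
    {"translation":[0,0,0],"turn":[0,0,0]},
    {"translation":[0,0,0],"turn":[0,0,0]},
    {"translation":[0,0,0],"turn":[0,0,0]},
    {"translation":[0,0,0],"turn":[0,0,0]}
  ],
  "gripper": 50
}}

```text
time_s: 21.67
ee_pos: [0.6002, 0.1569, 0.097]
eef_rot: [-1.308, 1.568, -2.84]
force: [-1.1, -0.4, 0.9]
grip_width: 0.0494
```

Call:
{"fn": "arm_command", "kwargs": {
  "deltas": [
    {"translation":[-1,0,0],"turn":[0,0,0]},
    {"translation":[-2.5,0,0],"turn":[0,0,0]},
    {"translation":[-4,0,0],"turn":[0,0,0]},
    {"translation":[-5,0,0],"turn":[0,0,0]},
    {"translation":[-5,0,0],"turn":[0,0,0]},
    {"translation":[-5,0,0],"turn":[0,0,0]}
  ]
}}

```text
time_s: 22.17
ee_pos: [0.601, 0.1571, 0.2232]
eef_rot: [-0.951, 1.57, -2.483]
force: [-0.5, 0.1, -1.0]
grip_width: 0.05
```

Run:
```python
from mv import *
p,r,o=cur();print(p,o["grip_width"],o["force"])
# tray grip estimate
print(atz("top",[318.9,221],.096))
for y in (.0,-.05,.05): go((.495,.017,.22),Rt(y))
```

```text
[0.601 0.157 0.223] 0.049996184004403255 [-0.466  0.138 -0.983]
[0.489 0.015 0.096]
tr [ 0.132 -4.45   5.436] turn [0.44  0.005 0.007] rows 4.2
tr [ 0.132 -4.45   5.436] turn [1.013 0.005 0.007] rows 4.2
tr [ 0.132 -4.45   5.436] turn [-0.133  0.005  0.007] rows 4.2
```

Call:
{"fn": "arm_command", "kwargs": {
  "deltas": [
    {"translation":[0,-1.4,1.5],"turn":[0,0,0]},
    {"translation":[0,-2.8,3.0],"turn":[0,0,0]},
    {"translation":[0.1,-4.4,5.45],"turn":[0,0,0]},
    {"translation":[0.1,-4.4,5.45],"turn":[0,0,0]},
    {"translation":[0.1,-4.4,5.45],"turn":[0,0,0]},
    {"translation":[0.1,-4.4,5.45],"turn":[0,0,0]},
    {"translation":[0.1,-4.4,5.45],"turn":[0,0,0]}
  ]
}}

```text
time_s: 22.75
ee_pos: [0.4959, 0.0167, 0.2193]
eef_rot: [-1.427, 1.567, -2.96]
force: [0.1, 0.2, 0.1]
grip_width: 0.0499
```

Run:
```python
from mv import *
from fit import *
p,r,o=cur();print(p,o["grip_width"],o["force"],o["qpos"])
crop("side",(190,110,350,290),3.3,"s21");crop("top",(150,110,350,280),3.5,"t21")
print(fit("scoop",.565,.157,.04,.006),fit("pot",.59,.32,-.1,.023))
print((proj("side",place(np.array([[.041,0,.112],[.041,.015,.112],[.041,-.015,.112]]),.457,.0135,.03,.004))-[190,110])*3.3)
```

```text
[0.496 0.017 0.219] 0.049917996282962174 [0.123 0.219 0.127] [-0.04   0.187  1.674 -0.001  1.285 -0.077]
(array([0.564, 0.154, 0.014]), np.float64(0.03660851716995239)) (array([ 0.59 ,  0.319, -0.11 ]), np.float64(0.14658957719802856))
[[313.247 348.228]
 [301.459 337.487]
 [325.465 359.362]]
```

View pics/s21.png

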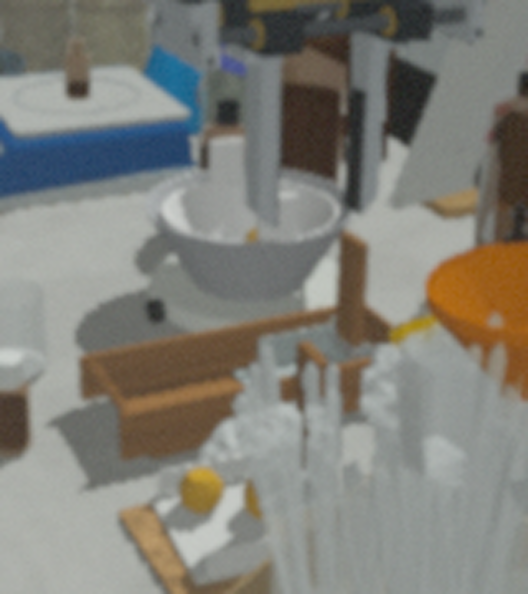

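View pics/t21.png

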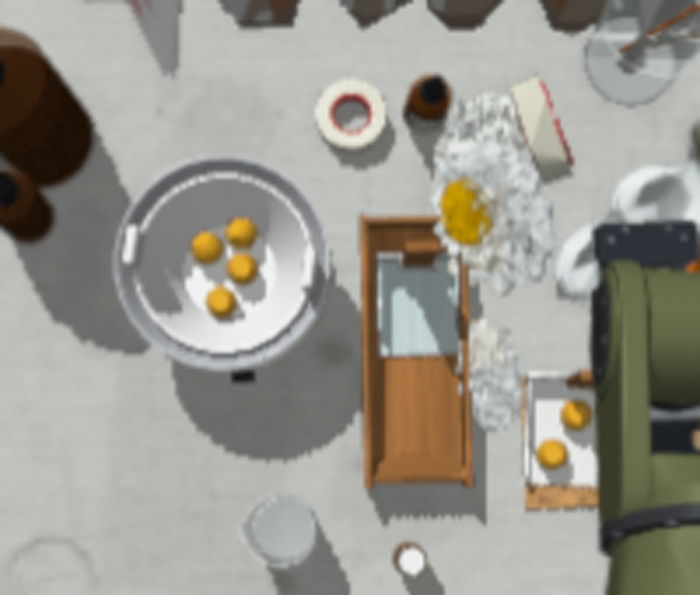

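Call:
{"fn": "arm_command", "kwargs": {
  "deltas": [
    {"translation":[1.5,0,0],"turn":[0,0,0]},
    {"translation":[3,0,0],"turn":[0,0,0]},
    {"translation":[4,0,0],"turn":[0,0,0]},
    {"translation":[4.92,0,0],"turn":[0,0,0]},
    {"translation":[4.92,0,0],"turn":[0,0,0]},
    {"translation":[4.92,0,0],"turn":[0,0,0]}
  ]
}}

```text
time_s: 23.45
ee_pos: [0.4955, 0.0171, 0.0966]
eef_rot: [-1.444, 1.566, -2.975]
force: [-0.2, 0.7, 0.5]
grip_width: 0.05
```

Run:
```python
from mv import *
p,r,o=cur();print(p,o["grip_width"],o["force"],o["qpos"])
crop("side",(190,110,350,290),3.3,"s22")
```

```text
[0.496 0.017 0.097] 0.05002447815755383 [-0.15   0.738  0.546] [-0.039  0.335  1.8   -0.001  1.012 -0.078]
```

View pics/s22.png

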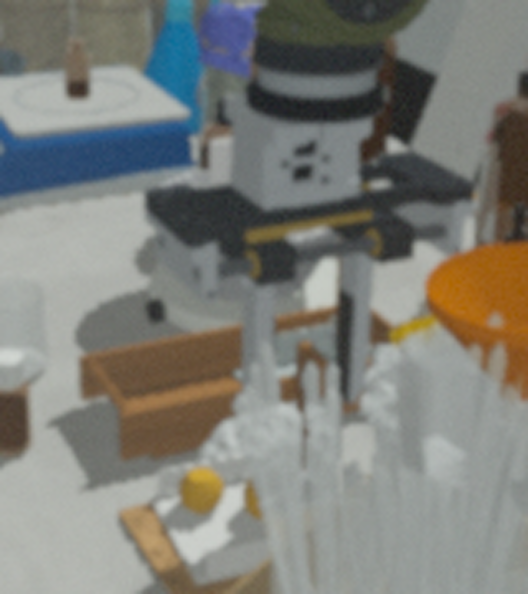

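Call:
{"fn": "arm_command", "kwargs": {
  "deltas": [
    {"translation":[0,0,0],"turn":[0,0,0]},
    {"translation":[0,0,0],"turn":[0,0,0]},
    {"translation":[0,0,0],"turn":[0,0,0]},
    {"translation":[0,0,0],"turn":[0,0,0]},
    {"translation":[0,0,0],"turn":[0,0,0]},
    {"translation":[0,0,0],"turn":[0,0,0]},
    {"translation":[0,0,0],"turn":[0,0,0]},
    {"translation":[0,0,0],"turn":[0,0,0]},
    {"translation":[0,0,0],"turn":[0,0,0]},
    {"translation":[0,0,0],"turn":[0,0,0]}
  ],
  "gripper": 0
}}

```text
time_s: 24.33
ee_pos: [0.4958, 0.0165, 0.0973]
eef_rot: [-1.242, 1.568, -2.775]
force: [0.2, 1.5, 5.1]
grip_width: 0.0094
```

Run:
```python
from mv import *
p,r,o=cur();print(p,o["grip_width"],o["force"],o["qpos"])
up=r.T@[0,0,1];print(up)
# tilt back 15deg lifting with lip fixed xy
for f,dz in ((0,.03),(6,.06),(12,.10),(18,.15)):
    yaw=np.arctan2(r[1,1],r[0,1]);a=np.radians(f)
    lip=p-grip_from_lip((0,0,0),yaw,0,.0885,.0926)+[0,0,dz]
    g=grip_from_lip(lip,yaw,-a,.0885,.0926); go(g,Rt(yaw,-a),p,r)
```

```text
[0.496 0.017 0.097] 0.009442011986651675 [0.235 1.493 5.062] [-0.04   0.333  1.801 -0.001  1.011 -0.078]
[-1.    -0.002  0.001]
tr [-1.2   -0.003  0.001] turn [0.    0.01  0.028] rows 0.7
tr [-2.011  0.363  0.002] turn [-0.     0.01  -1.172] rows 1.2
tr [-3.185  0.685  0.003] turn [-0.001  0.01  -2.372] rows 2.0
tr [-4.727  0.96   0.004] turn [-0.001  0.01  -3.572] rows 2.9
```

Call:
{"fn": "arm_command", "kwargs": {
  "deltas": [
    {"translation":[-0.4,0,0],"turn":[0,0,0]},
    {"translation":[-1.2,0,0],"turn":[0,0,0]},
    {"translation":[-1.6,0.2,0],"turn":[0,0,-0.6]},
    {"translation":[-2.0,0.36,0],"turn":[0,0,-1.2]},
    {"translation":[-2.6,0.5,0],"turn":[0,0,-1.8]},
    {"translation":[-3.2,0.7,0],"turn":[0,0,-2.4]},
    {"translation":[-4,0.85,0],"turn":[0,0,-3.0]},
    {"translation":[-4.7,0.96,0],"turn":[0,0,-3.6]},
    {"translation":[-4.7,0.96,0],"turn":[0,0,-4.2]},
    {"translation":[-4.7,0.96,0],"turn":[0,0,-4.2]}
  ]
}}

```text
time_s: 25.17
ee_pos: [0.5203, 0.0176, 0.2145]
eef_rot: [-1.569, 1.199, -3.101]
force: [-1.1, 0.1, -3.2]
grip_width: 0.0094
```

Run:
```python
from mv import *
p,r,o=cur();print(p,o["grip_width"],o["force"],o["qpos"])
crop("side",(190,110,350,290),3.3,"s23");crop("top",(150,110,350,280),3.5,"t23")
for (l,t,y) in (((.54,.30,.21),-18,.3),((.54,.30,.21),-18,.2),((.52,.29,.21),-18,.3)):
    t=np.radians(t); g=grip_from_lip(l,y,t,.0885,.0926); print(g,np.hypot(*g[:2]),end=" "); go(g,Rt(y,t))
```

```text
[0.52  0.018 0.215] 0.009364210069946026 [-1.055  0.061 -3.218] [-0.025  0.46   1.366 -0.024  1.687 -0.062]
[0.648 0.333 0.271] 0.7284805095749515 tr [ -4.157   4.397 -12.423] turn [-2.827 -0.997  0.63 ] rows 8.3
[0.651 0.322 0.271] 0.726045606547225 tr [ -4.191   4.486 -11.982] turn [-1.747 -0.613  0.632] rows 8.1
[0.628 0.323 0.271] 0.706121384845329 tr [ -3.863   3.638 -12.054] turn [-2.827 -0.997  0.63 ] rows 7.9
```

View pics/s23.png

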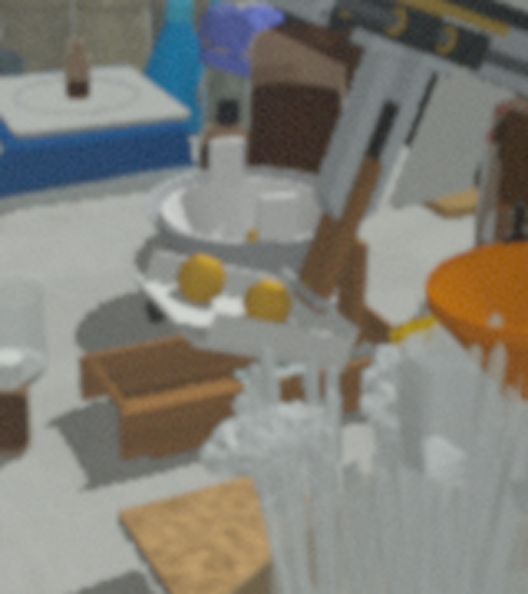

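View pics/t23.png

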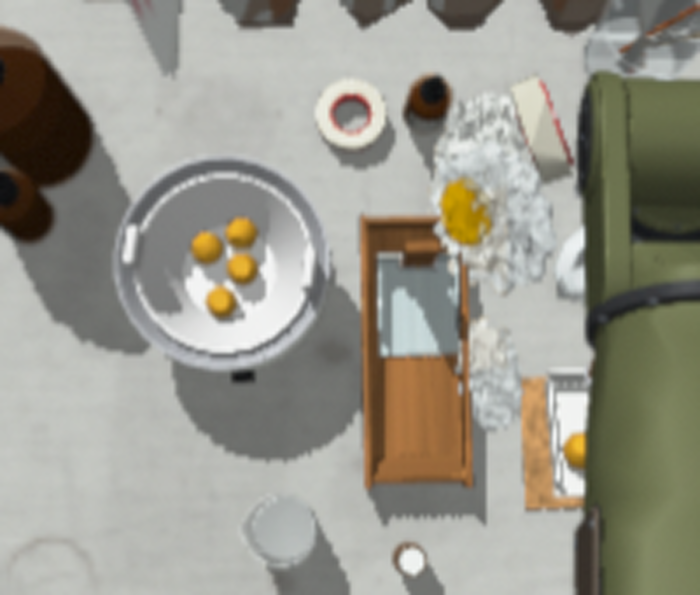

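Run:
```python
from mv import *
p,r,o=cur();print(p)
go(p+[0,0,.06],r)
for (l,t,y) in (((.51,.285,.21),-20,.3),):
    t=np.radians(t); g=grip_from_lip(l,y,t,.0885,.0926); print(g,np.hypot(*g[:2]),end=" "); go(g,Rt(y,t))
```

```text
[0.52  0.018 0.214]
tr [-2.238 -0.866  0.002] turn [0. 0. 0.] rows 1.4
[0.62  0.319 0.267] 0.6969607294949639 tr [ -3.596   3.389 -11.891] turn [-2.809 -1.046  0.232] rows 7.7
```

Call:
{"fn": "arm_command", "kwargs": {
  "deltas": [
    {"translation":[-1.0,-0.4,-0.3],"turn":[0,0,0]},
    {"translation":[-2.0,-0.7,-1.0],"turn":[0,0,0]},
    {"translation":[-2.2,-0.3,-2.0],"turn":[-0.3,-0.1,0]},
    {"translation":[-2.4,0.1,-3.1],"turn":[-0.6,-0.2,0]},
    {"translation":[-2.6,0.5,-4.2],"turn":[-0.9,-0.3,0]},
    {"translation":[-2.8,0.9,-5.3],"turn":[-1.2,-0.4,0]},
    {"translation":[-3.0,1.3,-6.4],"turn":[-1.5,-0.5,0.1]},
    {"translation":[-3.2,1.7,-7.5],"turn":[-1.8,-0.6,0.1]},
    {"translation":[-3.3,2.1,-8.6],"turn":[-2.1,-0.7,0.1]},
    {"translation":[-3.4,2.6,-9.7],"turn":[-2.4,-0.8,0.2]},
    {"translation":[-3.5,3.0,-10.9],"turn":[-2.6,-0.9,0.2]},
    {"translation":[-3.6,3.4,-11.9],"turn":[-2.8,-1.05,0.23]}
  ]
}}

```text
time_s: 26.27
ee_pos: [0.6199, 0.3209, 0.2671]
eef_rot: [-1.57, 1.222, -2.84]
force: [0.6, -0.2, -2.4]
grip_width: 0.0097
```

Run:
```python
from mv import *
p,r,o=cur();print(p,o["grip_width"],o["force"],o["qpos"])
crop("side",(190,70,350,250),3.3,"s24")
for l,t in (((.53,.295,.19),-10),((.565,.307,.15),0)):
    t=np.radians(t); g=grip_from_lip(l,.3,t,.0885,.0926); print(g,np.hypot(*g[:2]),end=" "); go(g,Rt(.3,t))
```

```text
[0.62  0.321 0.267] 0.009732847559132703 [ 0.559 -0.244 -2.394] [0.412 0.903 0.533 0.042 2.052 0.124]
[0.629 0.326 0.266] 0.7079012943981574 tr [-0.163  0.297  0.088] turn [0.062 0.023 2.021] rows 1.4
[0.65  0.333 0.243] 0.7300020192470543 tr [0.404 1.453 0.048] turn [0.064 0.017 4.021] rows 2.8
```

View pics/s24.png

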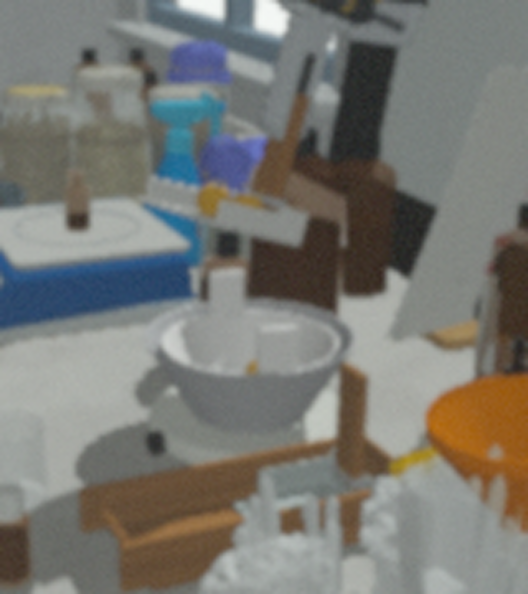

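Run:
```python
from mv import *
p,r,o=cur()
for l,t in (((.53,.30,.19),-10),((.56,.308,.15),0),((.59,.319,.12),8),((.596,.32,.11),14),((.596,.32,.103),22),((.596,.32,.10),30),((.596,.32,.10),38),((.596,.32,.10),45)):
    t=np.radians(t); g=grip_from_lip(l,.2,t,.0885,.0926); print(g,np.hypot(*g[:2]).round(3),end=" "); go(g,Rt(.2,t))
```

```text
[0.631 0.321 0.266] 0.708 tr [-0.176  0.332  0.31 ] turn [1.17  0.321 2.019] rows 1.6
[0.647 0.326 0.243] 0.724 tr [0.472 1.266 0.303] turn [1.199 0.218 4.017] rows 2.9
[0.663 0.334 0.224] 0.743 tr [0.919 2.207 0.186] turn [1.217 0.135 5.616] rows 4.0
[0.658 0.333 0.221] 0.737 tr [1.094 2.05  0.173] turn [1.228 0.071 6.815] rows 4.8
[0.642 0.329 0.222] 0.722 tr [1.286 1.438 0.105] turn [ 1.24  -0.015  8.413] rows 5.9
[0.626 0.326 0.224] 0.706 tr [1.427 0.769 0.033] turn [ 1.247 -0.102 10.012] rows 7.0
[0.608 0.323 0.227] 0.689 tr [ 1.555  0.069 -0.041] turn [ 1.251 -0.191 11.61 ] rows 8.2
[0.593 0.319 0.228] 0.674 tr [ 1.746 -0.523 -0.107] turn [ 1.251 -0.27  13.008] rows 9.1
```

Call:
{"fn": "arm_command", "kwargs": {
  "deltas": [
    {"translation":[-0.1,0.1,0.1],"turn":[0.5,0.1,0.8]},
    {"translation":[-0.18,0.33,0.3],"turn":[1.17,0.3,2.0]},
    {"translation":[0.15,0.8,0.3],"turn":[1.2,0.27,3.0]},
    {"translation":[0.47,1.27,0.3],"turn":[1.2,0.22,4.0]},
    {"translation":[0.7,1.75,0.25],"turn":[1.2,0.18,4.8]},
    {"translation":[0.92,2.2,0.19],"turn":[1.22,0.14,5.6]},
    {"translation":[1.09,2.05,0.17],"turn":[1.23,0.07,6.8]},
    {"translation":[1.2,1.75,0.14],"turn":[1.23,0.03,7.6]},
    {"translation":[1.29,1.44,0.1],"turn":[1.24,-0.02,8.4]},
    {"translation":[1.36,1.1,0.07],"turn":[1.24,-0.06,9.2]},
    {"translation":[1.43,0.77,0.03],"turn":[1.25,-0.1,10.0]},
    {"translation":[1.49,0.42,0.0],"turn":[1.25,-0.15,10.8]}
  ]
}}

```text
time_s: 27.32
ee_pos: [0.6161, 0.3179, 0.2288]
eef_rot: [1.572, 0.973, 0.195]
force: [0.6, 0.3, -2.4]
grip_width: 0.0095
```

Call:
{"fn": "arm_command", "kwargs": {
  "deltas": [
    {"translation":[0.2,-0.3,0],"turn":[0,0,0.8]},
    {"translation":[0.2,-0.6,0],"turn":[0,0,1.6]},
    {"translation":[0.2,-0.6,0],"turn":[0,0,1.6]},
    {"translation":[0.2,-0.6,0],"turn":[0,0,1.6]},
    {"translation":[0.2,-0.6,0],"turn":[0,0,1.6]}
  ]
}}

```text
time_s: 27.73
ee_pos: [0.6083, 0.3164, 0.2172]
eef_rot: [1.571, 0.838, 0.193]
force: [-0.1, -0.2, -1.1]
grip_width: 0.0098
```

Run:
```python
from mv import *
p,r,o=cur();print(p,r,o["grip_width"],o["force"],o["qpos"])
crop("side",(190,70,350,250),3.3,"s25");crop("top",(150,110,350,280),3.5,"t25")
print("tilt",np.degrees(np.arccos(-r[2,0])))
```

```text
[0.608 0.316 0.217] [[ 0.657  0.729  0.192]
 [ 0.129  0.143 -0.981]
 [-0.743  0.669 -0.   ]] 0.009776719581266744 [-0.065 -0.186 -1.094] [ 0.501  0.319  1.671 -0.45   0.483  0.636]
tilt 42.005494006580214
```

View pics/s25.png

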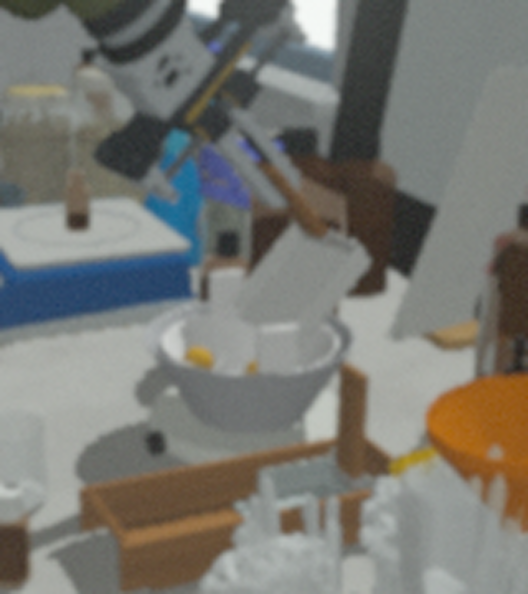

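View pics/t25.png

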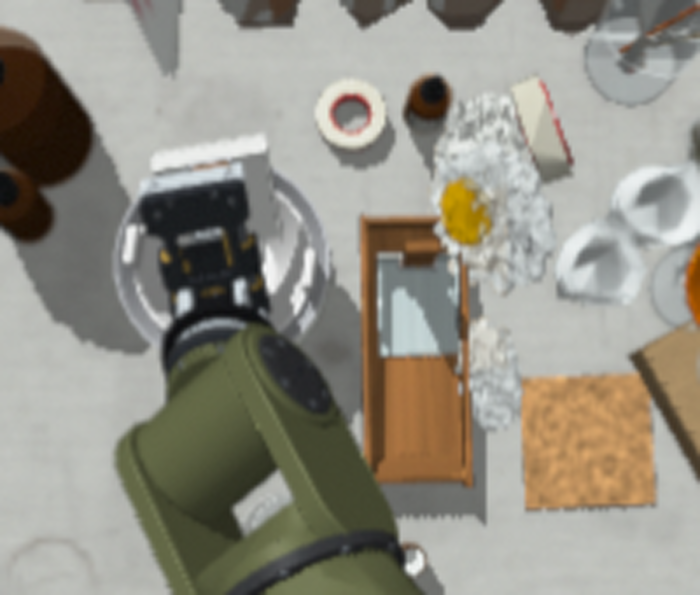

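Run:
```python
from mv import *
f=lambda a,z: atz("top",(np.array(a)+.5)/3.5-.5+np.array([150,110]),z)
C=[f(a,.004) for a in((521,380),(652,373),(657,502),(527,510))];print(np.array(C),np.mean(C,0))
p,r,o=cur();go(p+[.01,0,.08],r)
```

```text
[[ 0.502  0.062  0.004]
 [ 0.509 -0.054  0.004]
 [ 0.396 -0.058  0.004]
 [ 0.388  0.057  0.004]] [0.449 0.002 0.004]
tr [-2.114  2.434  0.077] turn [0. 0. 0.] rows 1.9
```

Call:
{"fn": "arm_command", "kwargs": {
  "deltas": [
    {"translation":[-0.7,0.8,0],"turn":[0,0,0]},
    {"translation":[-1.4,1.6,0],"turn":[0,0,0]},
    {"translation":[-2.1,2.43,0.08],"turn":[0,0,0]},
    {"translation":[-2.1,2.43,0.08],"turn":[0,0,-1.4]},
    {"translation":[-2.1,2.43,0.08],"turn":[0,0,-2.8]},
    {"translation":[-2.1,2.43,0.08],"turn":[0,0,-4.2]},
    {"translation":[-2.1,2.43,0.08],"turn":[0,0,-4.2]}
  ]
}}

```text
time_s: 28.42
ee_pos: [0.6194, 0.3163, 0.2973]
eef_rot: [1.574, 1.21, 0.196]
force: [0.1, -0.5, -1.5]
grip_width: 0.0098
```

Run:
```python
from mv import *
p,r,o=cur();print(p,o["qpos"])
go((.492,.006,.25),Rt(.05))
```

```text
[0.619 0.316 0.297] [ 0.452  0.405  1.251 -0.098  1.138  0.284]
tr [-0.85  -7.577 11.202] turn [ 1.624 -0.308 -4.127] rows 8.1
```

Call:
{"fn": "arm_command", "kwargs": {
  "deltas": [
    {"translation":[-0.1,-0.8,1.3],"turn":[0.4,-0.1,-1.2]},
    {"translation":[-0.2,-1.6,2.6],"turn":[0.8,-0.2,-2.4]},
    {"translation":[-0.3,-2.5,3.9],"turn":[1.2,-0.3,-3.6]},
    {"translation":[-0.4,-3.4,5.2],"turn":[1.62,-0.31,-4.13]},
    {"translation":[-0.5,-4.3,6.5],"turn":[1.62,-0.31,-4.13]},
    {"translation":[-0.6,-5.2,7.8],"turn":[1.62,-0.31,-4.13]},
    {"translation":[-0.7,-6.1,9.1],"turn":[1.62,-0.31,-4.13]},
    {"translation":[-0.85,-7.0,10.3],"turn":[1.62,-0.31,-4.13]},
    {"translation":[-0.85,-7.57,11.2],"turn":[1.62,-0.31,-4.13]},
    {"translation":[-0.85,-7.57,11.2],"turn":[1.62,-0.31,-4.13]},
    {"translation":[-0.85,-7.57,11.2],"turn":[1.62,-0.31,-4.13]}
  ]
}}

```text
time_s: 29.33
ee_pos: [0.4913, 0.0053, 0.2479]
eef_rot: [1.432, 1.561, -0.09]
force: [0.2, 0.8, -1.8]
grip_width: 0.0096
```

Run:
```python
from mv import *
p,r,o=cur();print(p,o["qpos"],o["grip_width"],o["force"])
crop("side",(190,70,350,290),2.6,"s26");crop("top",(150,110,350,280),3.5,"t26")
go((.492,.006,.110),Rt(.05))
```

```text
[0.491 0.005 0.248] [-0.064  0.144  1.656 -0.     1.332 -0.112] 0.009614588302506744 [ 0.219  0.806 -1.759]
tr [ 5.522 -0.034  0.023] turn [ 0.007  0.011 -0.096] rows 3.3
```

View pics/s26.png

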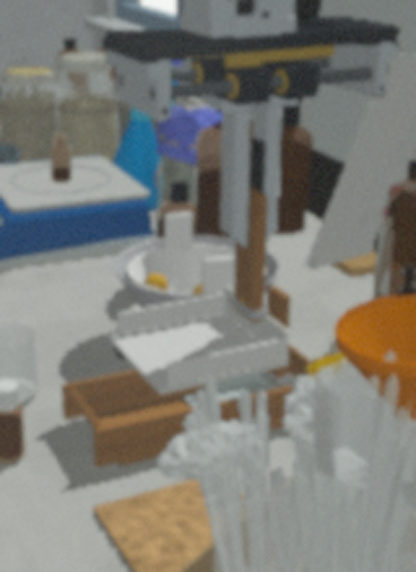

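View pics/t26.png

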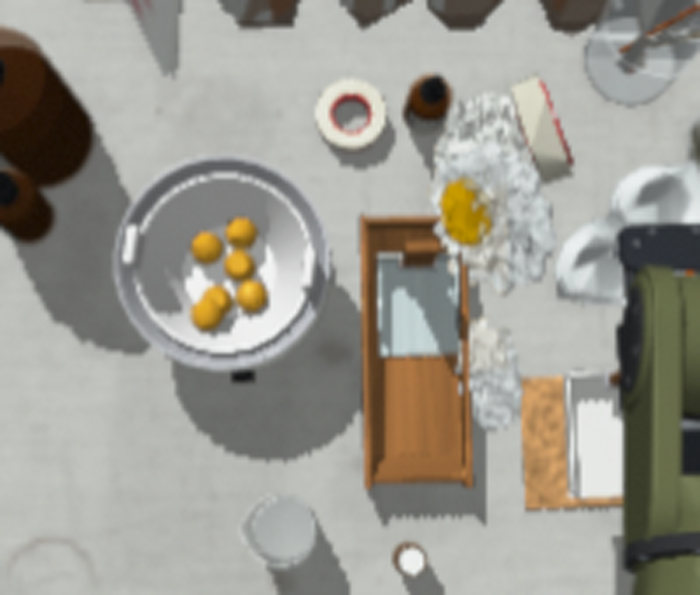

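Call:
{"fn": "arm_command", "kwargs": {
  "deltas": [
    {"translation":[1.5,0,0],"turn":[0,0,0]},
    {"translation":[3,0,0],"turn":[0,0,0]},
    {"translation":[4.2,-0.03,0],"turn":[0,0,-0.1]},
    {"translation":[5.2,-0.03,0.02],"turn":[0,0,-0.1]},
    {"translation":[5.7,-0.03,0.02],"turn":[0,0,-0.1]},
    {"translation":[6.0,-0.03,0.02],"turn":[0,0,-0.1]},
    {"translation":[6.0,-0.03,0.02],"turn":[0,0,-0.1]},
    {"translation":[6.0,-0.03,0.02],"turn":[0,0,-0.1]}
  ]
}}

```text
time_s: 30.1
ee_pos: [0.4921, 0.0064, 0.0983]
eef_rot: [-0.876, 1.569, -2.395]
force: [0.9, 0.4, -1.3]
grip_width: 0.0096
```

Call:
{"fn": "arm_command", "kwargs": {
  "deltas": [
    {"translation":[0.04,0,0],"turn":[0,0,0]},
    {"translation":[0.06,0,0],"turn":[0,0,0]},
    {"translation":[0.06,0,0],"turn":[0,0,0]}
  ]
}}

```text
time_s: 30.35
ee_pos: [0.4917, 0.0059, 0.0968]
eef_rot: [-1.128, 1.569, -2.648]
force: [1.1, 1.6, 0.5]
grip_width: 0.0098
```

Call:
{"fn": "arm_command", "kwargs": {
  "deltas": [
    {"translation":[0,0,0],"turn":[0,0,0]},
    {"translation":[0,0,0],"turn":[0,0,0]},
    {"translation":[0,0,0],"turn":[0,0,0]},
    {"translation":[0,0,0],"turn":[0,0,0]},
    {"translation":[0,0,0],"turn":[0,0,0]},
    {"translation":[0,0,0],"turn":[0,0,0]},
    {"translation":[0,0,0],"turn":[0,0,0]}
  ],
  "gripper": 50
}}

```text
time_s: 30.93
ee_pos: [0.4913, 0.0056, 0.0964]
eef_rot: [-1.312, 1.568, -2.832]
force: [0.1, 0.2, 0.8]
grip_width: 0.0494
```

Call:
{"fn": "arm_command", "kwargs": {
  "deltas": [
    {"translation":[-1,0,0],"turn":[0,0,0]},
    {"translation":[-2.5,0,0],"turn":[0,0,0]},
    {"translation":[-4,0,0],"turn":[0,0,0]},
    {"translation":[-6,0,0],"turn":[0,0,0]},
    {"translation":[-7,-3,0],"turn":[0,0,0]},
    {"translation":[-8,-5,0],"turn":[0,0,0]},
    {"translation":[-8,-5,0],"turn":[0,0,0]},
    {"translation":[-8,-5,0],"turn":[0,0,0]}
  ]
}}

```text
time_s: 31.6
ee_pos: [0.3643, -0.0005, 0.2992]
eef_rot: [0.64, 1.569, -0.881]
force: [0.6, 0.2, 1.3]
grip_width: 0.0503
```

Run:
```python
from mv import *
from fit import *
p,r,o=cur();print(p,o["qpos"],o["grip_width"],o["force"])
crop("side",(170,70,350,290),2.6,"s27");crop("top",(150,110,350,280),3.5,"t27")
print(fit("scoop",.565,.155,.03,.006),fit("pot",.59,.32,-.1,.023),fit("tray",.452,.004,.05,.004))
```

```text
[ 0.364 -0.001  0.299] [-0.101 -0.186  1.861 -0.001  1.465 -0.152] 0.050281088804974686 [0.637 0.206 1.34 ]
(array([0.563, 0.154, 0.023]), np.float64(0.09588086605072021)) (array([ 0.59 ,  0.319, -0.113]), np.float64(0.2253730297088623)) (array([0.451, 0.002, 0.039]), np.float64(0.09756869077682495))
```

View pics/s27.png

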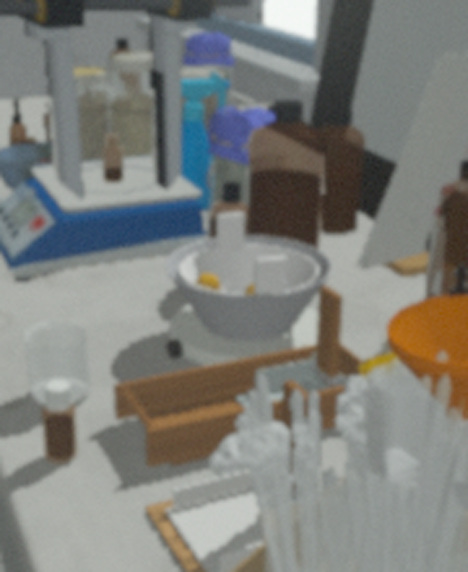

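View pics/t27.png

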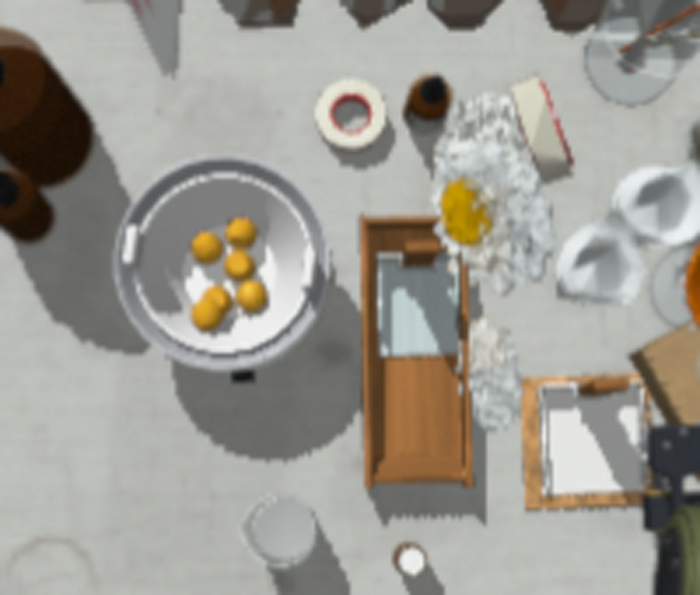

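Call:
{"fn": "arm_command", "kwargs": {
  "deltas": [
    {"translation":[0,0,0],"turn":[0,0,0]},
    {"translation":[0,0,0],"turn":[0,0,0]},
    {"translation":[0,0,0],"turn":[0,0,0]},
    {"translation":[0,0,0],"turn":[0,0,0]},
    {"translation":[0,0,0],"turn":[0,0,0]},
    {"translation":[0,0,0],"turn":[0,0,0]},
    {"translation":[0,0,0],"turn":[0,0,0]},
    {"translation":[0,0,0],"turn":[0,0,0]},
    {"translation":[0,0,0],"turn":[0,0,0]},
    {"translation":[0,0,0],"turn":[0,0,0]},
    {"translation":[0,0,0],"turn":[0,0,0]},
    {"translation":[0,0,0],"turn":[0,0,0]}
  ]
}}

```text
time_s: 32.85
ee_pos: [0.367, -0.0005, 0.2968]
eef_rot: [-1.304, 1.568, -2.824]
force: [0.4, 0.1, 0.2]
grip_width: 0.0499
```

Run:
```python
from mv import *
a=cv2.imread("pics/t27.png"); im=crop("top",(150,110,350,280),3.5,"t28")
b=cv2.imread("pics/t28.png"); d=cv2.absdiff(a,b)[:,:520].max(2); print((d>40).sum(), np.argwhere(d>60)[:5])
```

```text
0 []
```

View pics/t28.png

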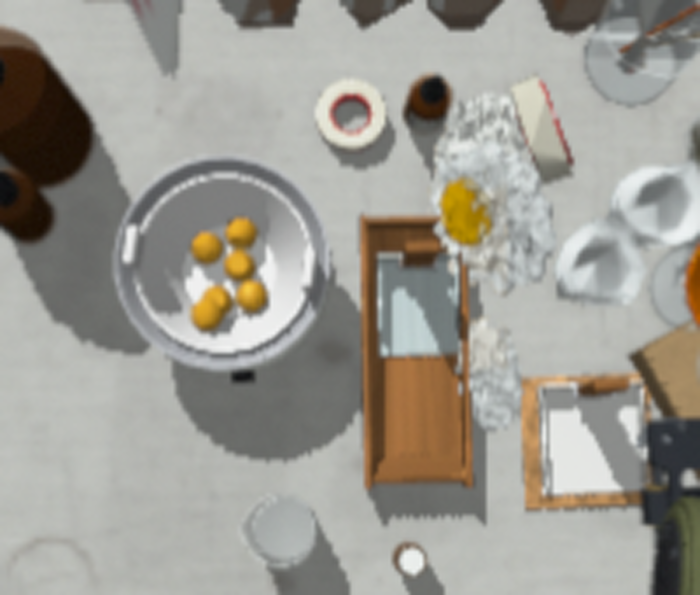

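The picture is unchanged: six pieces sit in the pot (around pixel 225,275), the scoop is in the trough (420,300) and the empty tray is on the mat (595,445). Handing in.

```bash
python3 -c "
from station import ctrl
print(ctrl.hand_in())"
```

```text
the job is handed in; nothing more can be done
None
```

The salve warmer is ready and the job is handed in, at about 33 s on the robot's clock. No verdict is reported on hand-in, so the results below are my own checks.

- **Pot:** I nested it in the bath bowl by its +y ear. The last fits put it within about 2 mm of the bath centre, but the final one matched less well (error 0.23) because of the wax in the pot. I did not measure its height or level; it looks seated and level in the side view.
- **Wax from the trough:** One pass of the scoop picked up all four pieces, and I tipped them into the pot.
- **Wax from the tray:** I tipped in its two pieces. The last top view shows all six in the pot, with one resting partly on another about 46 mm from the centre, inside the 68 mm limit.
- **Scoop:** It stands in the trough about 3 mm off the trough's centre line, upright in the side view.
- **Tray:** It is empty and stands on the mat about 2 mm from its centre.
- **Bystanders:** The beaker, oil bottle and dropper look unmoved by eye in the top view. I did not measure them again.

Two top pictures about 1.2 s apart showed no motion, and the open gripper was clear of everything. I saw no sign of the pot or scoop being knocked.

The early network fits of the trough, tray and mat were poor, so I took those positions from corners in the pictures instead. The bath fit was also poor once the pot was in it, so I used the bath position measured at the start.

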